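Reset the burr gap of a bench grain mill

ROBOT

A 6-joint arm with a two-finger parallel gripper is mounted at the origin on the work surface. World frame = base frame: x ahead of the robot, y to its left, z up, the work surface at z = 0. Lengths are in m, angles in rad, forces in N, time in s.
With the tool pointing down it reaches from about 0.25 to 0.725 m from the base axis. Payload 4 kg.
Tool frame: the origin (TCP) lies at the very end of the fingers, on their centre line; the grasp point (between the pads) lies 19 mm behind it; x points along the fingers, y is the direction in which the jaws open and shut, and the axes are right-handed (so a half turn about x gives the same grasp; the last joint's range is limited). The gripper opens to 85 mm and grips with 20 to 120 N. Pads are 22 mm wide; open, the fingers measure 114 mm over their backs; the gripper's body (76 mm by 85 mm) begins 54 mm behind the grasp point. The pads swing forward as they close: fully open they stand 13 mm farther back than shut.
Start: joints at [-1.281, 0.241, 0.005, 1.335, 0, 1.571], TCP at [0.143, -0.479, 0.2] pointing down, gripper open.
Joint ranges: [-2.72, 2.72], [-1.05, 1.87], [-1.09, 1.28], [-1.99, 2.15], [-1.42, 1.44], [-3.14, 3.14]. Speed limits (rad/s): [2.79, 2.79, 3.14, 3.14, 3.14, 3.14].

INTERFACE

Orientations are given as a unit quaternion [x, y, z, w].
In Python, from workcell import get_obs, camera, job_done gives the robot as it stands. The module is installed in compiled form; this text tells all that it offers.
- The arm moves only by the tool arm_command, never from a script. Its argument "motion" is a list of rows, each an object of numbers: "x", "y", "z": the shift along the tool's x, y, z in m; "roll": the turn about the tool's x in rad; "fingers": the opening, from 0 (shut) to 1 (fully open). A call has 1 to 20 rows; each row shifts and turns the pose as measured when the row begins, along the tool's axes as they then stand; what a row does not reach is not made up. A row lasts 1/12 s, in which the tool goes at most 41.7 mm and 7.16 degrees, less where a joint would pass 70% of its speed; a pose out of reach is approached as far as the arm can. A call is refused whole if a number of a shift passes 0.0417 or a number of a turn 0.125, either way. A call with a gripper value outside its range is refused whole. The fingers move at their own pace and stop on an object; the grip force is fixed at half the most. Time passes only in rows, so rows that do not move let the fingers close. It gives the time, the measured TCP pose, the force and the opening at its end, in the units of the state.
- get_obs(): the state, without advancing time (a new reading comes with each control period).
- camera(name): name is "scene" or "side" or "wrist"; returns a dict with "frame" (480x640x3 uint8, red, green, blue), "intrinsics" (3x3 intrinsics, pixels), "rvec" (rotation vector, rad) and "tvec" (3), from world to camera coordinates, as OpenCV has them. Camera axes: x right, y down, z forward; pixel columns grow to the right and rows downward; lengths in m; the calibration is good to about 2 mm. A picture is of the moment at which its call begins. There is no depth.
- job_done(): hands the job in, once; it reports no verdict.
The state is a dict: "clock": time; "joint_pos": joint angles; "joint_vel": joint speeds; "tau": joint torques, N m; "eef_pos": TCP position; "tool_rot": TCP orientation; "ft_force": force on the tool from outside, world axes, zero at the start; "ft_torque": the same for the moment, N m; "grip_width": finger opening in m.
Only numpy, scipy, OpenCV 4.12 (cv2) and the standard library are available. Lean on these libraries where they do the work, as an engineer would, in place of code of your own. Each camera call takes 0.05 s, during which the arm holds its last target.

TASK

Reset the burrs of the grain mill on the bench: lift the lid off its hopper by the knob, set it down rim-down on the rubber mat without dropping it, then turn the thumbscrew in the hopper clockwise until it seats and back it off a quarter turn. Finish while still gripping the thumbscrew there, holding it still so that it cannot shift while the lock nut is nipped up. Leave the other things on the bench where they are.

Things in the scene. Friction and masses are not known exactly. Their poses are not given: they have to be found in the camera images.
- lid_center (a point): loose aluminium lid of the mill's hopper: a round dome 166 mm across (inside 159), 81 mm high with its knob, about 0.26 kg. This point: on its axis, 40 mm above its rim; z up. The dome's top is 48 mm above the rim. At the start it sits loosely over the hopper's mouth, its rim 193 mm above the bench, 12 mm below the hopper's rim, and hides the thumbscrew, whose top is up to 39 mm above the lid's rim
- lid_knob (a point): middle of the round head of the lid's black knob, 70 mm above the lid's rim, on its axis: 32 mm in diameter, 17 mm high, on a 15 mm stem, 14 mm clear above the dome
- mat_top (a point): the ribbed black rubber mat, 240 x 240 mm, 4 mm thick, lying fixed on the bench; this point is the middle of its top face; x and y along its sides
- hopper_rim (a point): grain mill: fixed grey machine, foot 210 x 170 mm, round motor housing. This point: middle of its aluminium hopper's mouth, 205 mm above the bench (inside 143 mm wide; a flange 172 mm wide, 12 mm lower, carries the lid). x points away from its front (meal spout at -x). A steel bridge crosses the mouth along y, its top 25 mm below this point; on it lies a slack brass lock nut 22 mm wide, 8 mm high
- screw_grip (a point): steel thumbscrew standing upright through the bridge on the hopper's axis. This point: middle of its flat spade head, 40 mm wide along x, 9 mm thick along y, 26 mm high, 12 mm above the level of the hopper's rim; under the head 16 mm of bare shank (collar 17 mm wide), then the lock nut. z up; x and y turn with the screw; at the seat x lies along the mill's x
- screw (a joint): how far the thumbscrew is turned back from its seat, in rad: 0 = seated (burrs touching, a hard stop), growing as it is backed off, counterclockwise seen from above; pi/2 is a quarter turn. It starts 0.9 to 2.1 rad out, needs about 0.06 N m to turn, stays where it is left, and rises 3 mm a turn
- cup: steel catch cup 72 mm across and 75 mm high, standing in front of the mill's spout; not to be disturbed. Origin at the centre of its underside
- spanner: steel spanner 180 mm long lying flat; not to be disturbed. x along it
- jar: glass jar of 70 mm diameter and 85 mm high with a steel cap, standing behind the mat; not to be disturbed. Origin at the centre of its underside
- drill: red and black cordless drill lying on its side at the back, about 175 x 205 mm and 60 mm high; not to be disturbed. Origin under its barrel; its handle points along x
- spraycan: spray can 62 mm across and 190 mm high, standing; not to be disturbed. Origin at the centre of its underside
- glue: white glue bottle 60 mm across and 160 mm high, standing; not to be disturbed. Origin at the centre of its underside
- tape: roll of paper tape 100 mm across and 24 mm high, lying flat; not to be disturbed. Origin at the centre of its underside
- screwdriver: screwdriver 200 mm long with a black handle, lying; not to be disturbed. x along it
Not all that is in view belongs to the job. Leave any green or purple look-alike of the part that bears lid_center alone.

How it is judged:
By the outcome, as a careful person would: the job done as asked, in the order asked, and still so for the second after the job is handed in, while the arm keeps its last pose, push and grip.
It also fails if it takes over 67 s, if anything falls off the work surface, if the arm or the gripper's body presses on something with over 40 N, if the wrist force passes 120 N, or if a joint passes its speed limit or range.

## Working session

There is one attempt and no reset: what is moved stays moved. The work goes in short steps, Python scripts to look and compute and a tool call to move; the robot and the scene stay as the last step left them, time stands still between calls to the robot, and variables do not carry over. Pictures are saved under pics/ and viewed, and the job is handed in when it is done.

Besides the shell and the picture viewer there is one more tool, called after "Emit:" as name([rows], argument=value, ...), one row to a line, values as JSON. arm_command: Moves the arm, as the interface text tells. Its arguments: {"type":"object","properties":{"motion":{"type":"array","items":{"type":"object","properties":{"x":{"type":"number"},"y":{"type":"number"},"z":{"type":"number"},"roll":{"type":"number"},"fingers":{"type":"number"}}}}},"required":["motion"]}

```bash
mkdir -p pics; python3 - <<'E'
from workcell import get_obs,camera
import cv2,numpy as np
o=get_obs()
for k,v in o.items(): print(k,np.round(v,4))
for n in ["scene","side","wrist"]:
    c=camera(n); cv2.imwrite(f"pics/{n}0.png",c["frame"][:,:,::-1])
    R=cv2.Rodrigues(np.array(c["rvec"],float))[0]; print(n,np.round(c["intrinsics"],1).tolist(),"pos",np.round(-R.T@np.array(c["tvec"]),3),"fwd",R[2].round(2))
E
```

```text
clock 0.0
joint_pos [-1.281   0.2414  0.0037  1.3352 -0.      1.5708]
joint_vel [ 0.001  -0.0001 -0.0005  0.0003  0.0004  0.0004]
tau [-4.00000e-04 -3.72317e+01  2.52408e+01  1.69000e-02 -1.00000e-04
  0.00000e+00]
eef_pos [ 0.1427 -0.4785  0.1987]
tool_rot [-0.6996 -0.1028  0.6998 -0.1014]
ft_force [-0.8735 -0.0638  0.4692]
ft_torque [0.0262 0.0086 0.0439]
grip_width 0.0852
scene [[459.6, 0.0, 323.5], [0.0, 459.6, 240.8], [0.0, 0.0, 1.0]] pos [1.101 0.502 1.004] fwd [-0.53 -0.42 -0.73]
side [[476.0, 0.0, 332.3], [0.0, 476.0, 244.5], [0.0, 0.0, 1.0]] pos [-0.27   1.03   0.931] fwd [ 0.53 -0.68 -0.51]
wrist [[419.3, 0.0, 316.6], [0.0, 419.3, 236.3], [0.0, 0.0, 1.0]] pos [ 0.207 -0.46   0.372] fwd [-0.26 -0.07 -0.96]
```

View pics/scene0.png

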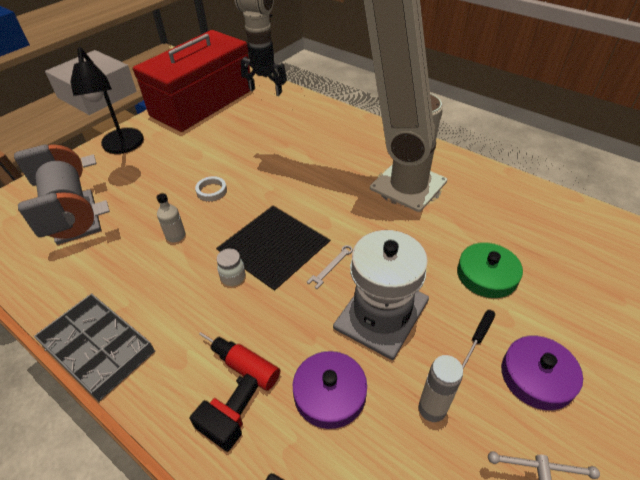

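View pics/side0.png

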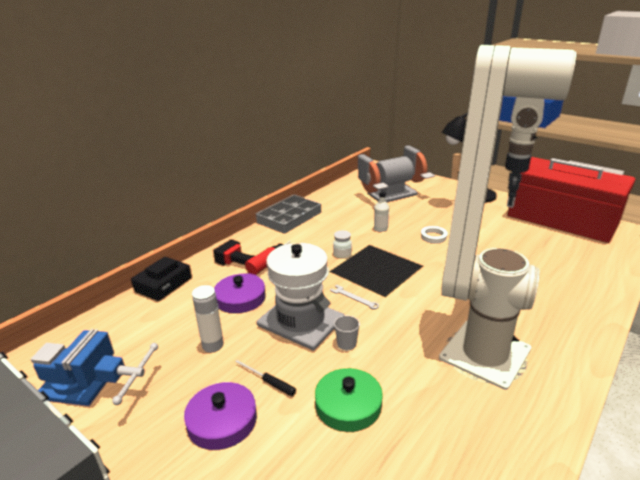

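View pics/wrist0.png

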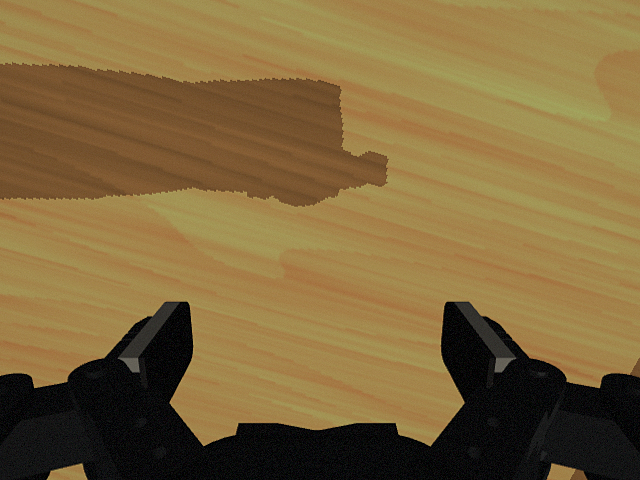

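The aluminium lid is on the mill: knob at scene (391,247), side (297,250). The green one at scene (490,268) and the purple ones at (330,388) and (543,370) are look-alikes. I'll confirm this in a crop and measure.

```bash
cat > h.py <<'E'
import cv2,numpy as np
from workcell import get_obs,camera
from scipy.spatial.transform import Rotation as Ro
def cam(n):
    c=camera(n); K=np.array(c["intrinsics"],float); R=cv2.Rodrigues(np.array(c["rvec"],float))[0]; t=np.array(c["tvec"],float).ravel()
    return dict(img=c["frame"],K=K,R=R,t=t,o=-R.T@t)
def ray(c,p):
    d=c["R"].T@np.linalg.inv(c["K"])@np.array([p[0],p[1],1.]); return d/np.linalg.norm(d)
def onz(c,p,z):
    d=ray(c,p); return c["o"]+d*(z-c["o"][2])/d[2]
def tri(c1,p1,c2,p2):
    d1,d2=ray(c1,p1),ray(c2,p2); A=np.stack([d1,-d2],1); s=np.linalg.lstsq(A,c2["o"]-c1["o"],rcond=None)[0]
    a=c1["o"]+d1*s[0]; b=c2["o"]+d2*s[1]; return (a+b)/2,np.linalg.norm(a-b)
def proj(c,X):
    q=c["K"]@(c["R"]@np.array(X)+c["t"]); return q[:2]/q[2]
def blobs(mask,roi,amin=20):
    x0,y0,x1,y1=roi; m=np.zeros_like(mask,np.uint8); m[y0:y1,x0:x1]=mask[y0:y1,x0:x1]
    n,l,s,ce=cv2.connectedComponentsWithStats(m); return [(int(s[i,4]),ce[i].round(1),s[i,:4],l==i) for i in range(1,n) if s[i,4]>=amin]
def save(n,img): cv2.imwrite("pics/"+n,img[:,:,::-1])
E
python3 - <<'E'
from h import *
S=cam("scene");D=cam("side")
gS=S["img"].max(2);gD=D["img"].max(2)
for n,g,r in(("S",gS,(375,236,410,262)),("D",gD,(285,240,310,264))):
    for b in blobs((g<70).astype(np.uint8),r): print(n,b[:3])
m=blobs((gS<75).astype(np.uint8),(210,200,335,290),500)
for b in m:
    print("mat",b[:3]); cn=cv2.findContours(b[3].astype(np.uint8),0,1)[0]; r=cv2.minAreaRect(max(cn,key=len))
    ap=cv2.approxPolyDP(cv2.convexHull(max(cn,key=len)),8,True)[:,0]; 
    for p in ap: print(p,onz(S,p,.004).round(4))
a=cv2.resize(S["img"][200:400,290:530],None,fx=2.5,fy=2.5); b=cv2.resize(D["img"][230:370,190:370],None,fx=3,fy=3)
save("c1.png",a);save("c2.png",b)
E
```

```text
S (188, array([390.3, 248. ]), array([384, 240,  14,  17], dtype=int32))
D (78, array([296.1, 249.8]), array([292, 245,   9,  12], dtype=int32))
mat (4647, array([274.6, 246.2]), array([217, 206, 113,  84], dtype=int32))
[272 206] [ 0.3501 -0.293   0.004 ]
[329 240] [ 0.3602 -0.058   0.004 ]
[274 289] [ 0.5938 -0.069   0.004 ]
[227 268] [ 0.618  -0.2243  0.004 ]
[217 249] [ 0.5845 -0.2996  0.004 ]
```

View pics/c1.png

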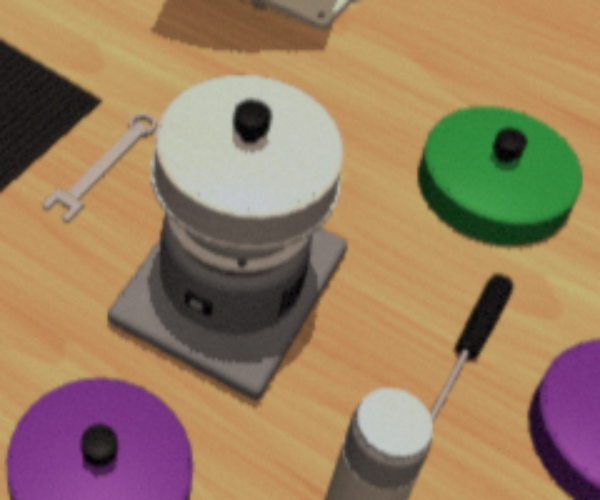

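View pics/c2.png

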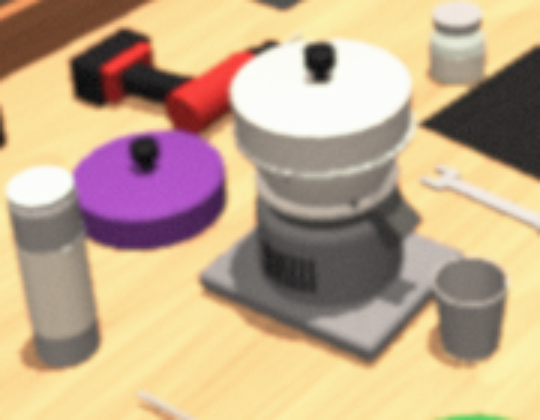

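The crop confirms it: the bare-aluminium lid sits on the mill, and the green and purple ones lie on the bench. Next are the knob position, the mill heading, and obstacles along the path.

```bash
python3 - <<'E'
from h import *
S=cam("scene");D=cam("side")
p,e=tri(S,(390.8,247.2),D,(296.7,249.3)); print("knob",p.round(4),e)
print("at .263",onz(S,(390.8,247.2),.263).round(4),onz(D,(296.7,249.3),.263).round(4))
# lid silhouettes: bright
for n,c,r in(("S",S,(340,225,435,300)),("D",D,(255,240,335,295))):
    im=c["img"]; m=((im.min(2)>105)&(im.max(2).astype(int)-im.min(2)<45)).astype(np.uint8)
    for b in blobs(m,r,300): print(n,b[:3])
f=lambda x,y:(290+x/2.5,200+y/2.5)
P=[onz(S,f(*q),.015)[:2] for q in((109,313),(258,393),(346,240))]
print([q.round(3) for q in P],[np.linalg.norm(P[1]-P[0]),np.linalg.norm(P[2]-P[1])]); 
d=P[1]-P[2];print("dir foot 1-2",np.degrees(np.arctan2(d[1],d[0])), "dir 0->1",np.degrees(np.arctan2(*(P[1]-P[0])[::-1])))
print("foot mid",(P[0]+P[2])/2)
g=lambda x,y:(190+x/3,230+y/3)
print("cup",onz(D,g(470,345),0).round(3)); print("can top",onz(S,(446,372),.19).round(3)); print("jar top",onz(S,(230,258),.085).round(3))
o=get_obs(); R=Ro.from_quat(o["tool_rot"]).as_matrix(); print(R.round(3))
E
```

```text
knob [0.4891 0.2066 0.263 ] 0.0008381480722544786
at .263 [0.4894 0.207  0.263 ] [0.4892 0.206  0.263 ]
S (3253, array([388.2, 259. ]), array([340, 230,  87,  58], dtype=int32))
D (2577, array([297.4, 269.4]), array([267, 243,  61,  52], dtype=int32))
[array([0.595, 0.132]), array([0.581, 0.297]), array([0.373, 0.278])] [np.float64(0.16605028811608785), np.float64(0.2085974989833661)]
dir foot 1-2 5.26470199653123 dir 0->1 94.69366443952202
foot mid [0.48396427 0.20516564]
cup [ 0.326  0.198 -0.   ]
can top [0.64 0.43 0.19]
jar top [ 0.628 -0.184  0.085]
[[-0.     0.286 -0.958]
 [ 0.    -0.958 -0.286]
 [-1.    -0.     0.   ]]
```

Emit:
arm_command([
  {"x": -0.01,"roll": -0.125},
  {"x": -0.015,"roll": -0.125},
  {"x": -0.015,"roll": -0.125},
  {"x": -0.015,"roll": -0.125},
  {"x": -0.015,"roll": -0.125},
  {"x": -0.015,"roll": -0.125},
  {"x": -0.015,"roll": -0.125},
  {"x": -0.015,"roll": -0.125},
  {"x": -0.015,"roll": -0.125},
  {"x": -0.015,"roll": -0.125},
  {"x": -0.01,"roll": -0.125},
  {"roll": -0.125},
  {"roll": -0.125},
  {"roll": -0.125},
  {"roll": -0.125},
  {"roll": -0.125},
  {"roll": -0.125},
  {"roll": -0.125},
  {"roll": -0.125},
  {"roll": -0.125},
])

```text
schema error: expected keys x, y, z, roll, fingers
```

```bash
cat > st.py <<'E'
from h import *
import sys
o=get_obs(); R=Ro.from_quat(o["tool_rot"]).as_matrix()
print("t",round(o["clock"],2),"q",np.round(o["joint_pos"],3),"p",np.round(o["eef_pos"],4),"psi",np.round(np.degrees(np.arctan2(R[1,1],R[0,1])),2),"tx",R[:,0].round(3),"F",np.round(o["ft_force"],1),"T",np.round(o["ft_torque"],2),"w",round(o["grip_width"],4))
if len(sys.argv)>3:
    d=R.T@(np.array([float(a) for a in sys.argv[1:4]])-o["eef_pos"]); print("tool shift",d.round(4),"rows40",np.abs(d).max()/.04)
E
python3 st.py 0.489 0.2065 0.34
```

```text
t 0.35 q [-1.281  0.241  0.005  1.335 -0.     1.571] p [ 0.1428 -0.479   0.1994] psi -73.4 tx [-0.  0. -1.] F [-0.3 -0.4 -0. ] T [ 0.01  0.03 -0.08] w 0.0858
tool shift [-0.1404 -0.5581 -0.5276] rows40 13.952322225620067
```

All keys are needed in every row.

Emit:
arm_command([
  {"x": -0.01,"y": 0,"z": 0,"roll": -0.125,"fingers": 1},
  {"x": -0.015,"y": 0,"z": 0,"roll": -0.125,"fingers": 1},
  {"x": -0.015,"y": 0,"z": 0,"roll": -0.125,"fingers": 1},
  {"x": -0.015,"y": 0,"z": 0,"roll": -0.125,"fingers": 1},
  {"x": -0.015,"y": 0,"z": 0,"roll": -0.125,"fingers": 1},
  {"x": -0.015,"y": 0,"z": 0,"roll": -0.125,"fingers": 1},
  {"x": -0.015,"y": 0,"z": 0,"roll": -0.125,"fingers": 1},
  {"x": -0.015,"y": 0,"z": 0,"roll": -0.125,"fingers": 1},
  {"x": -0.015,"y": 0,"z": 0,"roll": -0.125,"fingers": 1},
  {"x": -0.015,"y": 0,"z": 0,"roll": -0.125,"fingers": 1},
  {"x": -0.01,"y": 0,"z": 0,"roll": -0.125,"fingers": 1},
  {"x": 0,"y": 0,"z": 0,"roll": -0.125,"fingers": 1},
  {"x": 0,"y": 0,"z": 0,"roll": -0.125,"fingers": 1},
  {"x": 0,"y": 0,"z": 0,"roll": -0.125,"fingers": 1},
  {"x": 0,"y": 0,"z": 0,"roll": -0.125,"fingers": 1},
  {"x": 0,"y": 0,"z": 0,"roll": -0.125,"fingers": 1},
  {"x": 0,"y": 0,"z": 0,"roll": -0.125,"fingers": 1},
  {"x": 0,"y": 0,"z": 0,"roll": -0.125,"fingers": 1},
  {"x": 0,"y": 0,"z": 0,"roll": -0.125,"fingers": 1},
  {"x": 0,"y": 0,"z": 0,"roll": -0.125,"fingers": 1},
])

```text
clock: 2.02
eef_pos: [0.1425, -0.478, 0.3615]
tool_rot: [0.122, 0.697, -0.121, 0.696]
ft_force: [-0.3, -0.1, 0.8]
grip_width: 0.0853
```

```bash
python3 st.py 0.489 0.2065 0.34
```

```text
t 2.02 q [-1.281  0.238  0.418  1.753 -0.    -0.935] p [ 0.1425 -0.478   0.3615] psi 70.19 tx [-0.001  0.002 -1.   ] F [-0.3 -0.1  0.8] T [-0.03  0.04  0.03] w 0.0853
tool shift [0.0229 0.7613 0.094 ] rows40 19.033423915129347
```

Emit:
arm_command([
  {"x": 0,"y": 0,"z": 0,"roll": -0.115,"fingers": 1},
  {"x": 0,"y": 0,"z": 0,"roll": -0.115,"fingers": 1},
  {"x": 0,"y": 0,"z": 0,"roll": -0.115,"fingers": 1},
  {"x": 0,"y": 0.036,"z": 0.018,"roll": 0,"fingers": 1},
  {"x": 0,"y": 0.036,"z": 0.018,"roll": 0,"fingers": 1},
  {"x": 0,"y": 0.036,"z": 0.018,"roll": 0,"fingers": 1},
  {"x": 0,"y": 0.036,"z": 0.018,"roll": 0,"fingers": 1},
  {"x": 0,"y": 0.036,"z": 0.018,"roll": 0,"fingers": 1},
  {"x": 0,"y": 0.036,"z": 0.018,"roll": 0,"fingers": 1},
  {"x": 0,"y": 0.036,"z": 0.018,"roll": 0,"fingers": 1},
  {"x": 0,"y": 0.036,"z": 0.018,"roll": 0,"fingers": 1},
  {"x": 0,"y": 0.036,"z": 0.018,"roll": 0,"fingers": 1},
  {"x": 0,"y": 0.036,"z": 0.018,"roll": 0,"fingers": 1},
  {"x": 0,"y": 0.036,"z": 0.018,"roll": 0,"fingers": 1},
  {"x": 0,"y": 0.036,"z": 0.018,"roll": 0,"fingers": 1},
  {"x": 0,"y": 0.036,"z": 0.018,"roll": 0,"fingers": 1},
  {"x": 0,"y": 0.036,"z": 0.018,"roll": 0,"fingers": 1},
  {"x": 0,"y": 0.036,"z": 0.018,"roll": 0,"fingers": 1},
  {"x": 0,"y": 0.036,"z": 0.018,"roll": 0,"fingers": 1},
  {"x": 0,"y": 0,"z": 0,"roll": 0,"fingers": 1},
])

```text
clock: 3.68
eef_pos: [0.4273, 0.1237, 0.3602]
tool_rot: [-0.002, 0.705, 0.007, 0.709]
ft_force: [-0.1, -1.1, -0.1]
grip_width: 0.0855
```

```bash
python3 st.py 0.489 0.2065 0.34
```

```text
t 3.68 q [0.278 0.113 0.262 1.712 0.005 0.265] p [0.4273 0.1237 0.3602] psi 90.73 tx [ 0.006  0.007 -1.   ] F [-0.1 -1.1 -0.1] T [-0.09  0.07 -0.04] w 0.0855
tool shift [0.0212 0.0818 0.0626] rows40 2.045890283408751
```

Emit:
arm_command([
  {"x": 0.004,"y": 0.025,"z": 0.019,"roll": 0,"fingers": 1},
  {"x": 0.006,"y": 0.025,"z": 0.019,"roll": 0,"fingers": 1},
  {"x": 0.006,"y": 0.023,"z": 0.018,"roll": 0,"fingers": 1},
  {"x": 0.004,"y": 0.008,"z": 0.006,"roll": 0,"fingers": 1},
  {"x": 0,"y": 0,"z": 0,"roll": 0,"fingers": 1},
])

```text
clock: 4.1
eef_pos: [0.4897, 0.2112, 0.3395]
tool_rot: [-0.005, 0.705, 0.008, 0.709]
ft_force: [-0.7, -0.7, -0.4]
grip_width: 0.0854
```

```bash
python3 st.py 0.489 0.2065 0.243; python3 - <<'E'
from h import *
W=cam("wrist"); save("w1.png",W["img"]); print(proj(W,(.489,.2065,.263)))
E
```

```text
t 4.1 q [0.406 0.296 0.439 1.707 0.003 0.387] p [0.4897 0.2112 0.3395] psi 91.08 tx [ 0.005  0.005 -1.   ] F [-0.7 -0.7 -0.4] T [-0.08  0.04 -0.03] w 0.0854
tool shift [ 0.0965 -0.0052 -0.0013] rows40 2.412667953475997
[308.48607883 233.08648474]
```

View pics/w1.png

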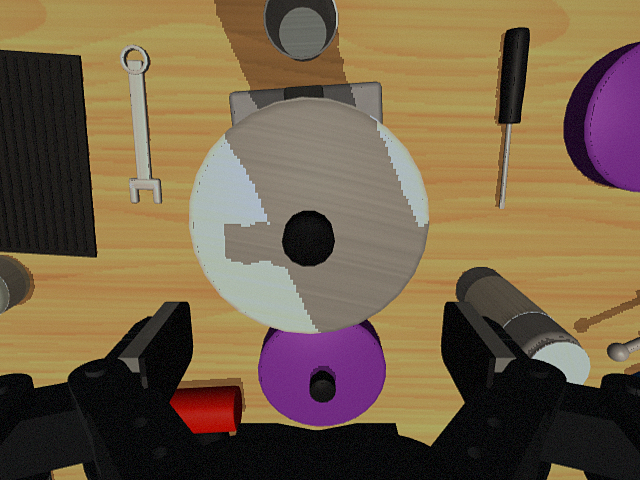

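The wrist view shows the knob at (308,238) against a predicted (308,233), about 2 mm off and across the pads, so harmless. I'm descending.

Emit:
arm_command([
  {"x": 0,"y": -0.005,"z": 0,"roll": -0.01,"fingers": 1},
  {"x": 0.02,"y": 0,"z": 0,"roll": -0.01,"fingers": 1},
  {"x": 0.03,"y": 0,"z": 0,"roll": 0,"fingers": 1},
  {"x": 0.025,"y": 0,"z": 0,"roll": 0,"fingers": 1},
  {"x": 0.015,"y": 0,"z": 0,"roll": 0,"fingers": 1},
  {"x": 0,"y": 0,"z": 0,"roll": 0,"fingers": 1},
])

```text
clock: 4.65
eef_pos: [0.4882, 0.1965, 0.2535]
tool_rot: [-0.01, 0.702, 0.014, 0.712]
ft_force: [-0.2, -0.5, -0.2]
grip_width: 0.0854
```

```bash
python3 st.py 0.489 0.2065 0.243
```

```text
t 4.65 q [ 0.383  0.264  0.175  1.466 -0.     0.349] p [0.4882 0.1965 0.2535] psi 91.96 tx [ 0.014  0.006 -1.   ] F [-0.2 -0.5 -0.2] T [-0.03  0.03  0.  ] w 0.0854
tool shift [0.0106 0.01   0.001 ] rows40 0.2642428702405973
```

Emit:
arm_command([
  {"x": 0,"y": 0.01,"z": 0,"roll": 0,"fingers": 1},
  {"x": 0,"y": 0,"z": 0,"roll": 0,"fingers": 1},
  {"x": 0,"y": 0,"z": 0,"roll": 0,"fingers": 1},
])

```text
clock: 4.9
eef_pos: [0.4874, 0.204, 0.2576]
tool_rot: [-0.008, 0.701, 0.013, 0.713]
ft_force: [-0.3, -0.2, -0.6]
grip_width: 0.0853
```

```bash
python3 st.py 0.489 0.2065 0.243
```

```text
t 4.9 q [ 3.970e-01  2.650e-01  1.870e-01  1.473e+00 -1.000e-03  3.670e-01] p [0.4874 0.204  0.2576] psi 91.74 tx [ 0.018  0.007 -1.   ] F [-0.3 -0.2 -0.6] T [-0.    0.05  0.04] w 0.0853
tool shift [0.0147 0.0024 0.0014] rows40 0.366440603964213
```

Emit:
arm_command([
  {"x": 0.014,"y": 0.003,"z": 0.001,"roll": 0,"fingers": 1},
  {"x": 0,"y": 0,"z": 0,"roll": 0,"fingers": 1},
  {"x": 0,"y": 0,"z": 0,"roll": 0,"fingers": 1},
])

```text
clock: 5.15
eef_pos: [0.4909, 0.2079, 0.2489]
tool_rot: [-0.007, 0.697, 0.014, 0.716]
ft_force: [0.4, -1.2, -0.1]
grip_width: 0.0856
```

```bash
python3 st.py 0.489 0.2065 0.243
```

```text
t 5.15 q [ 4.010e-01  2.680e-01  1.680e-01  1.442e+00 -1.000e-03  3.710e-01] p [0.4909 0.2079 0.2489] psi 91.76 tx [ 0.027  0.01  -1.   ] F [ 0.4 -1.2 -0.1] T [-0.   -0.04 -0.04] w 0.0856
tool shift [ 0.0058 -0.0014 -0.0021] rows40 0.14620355170344257
```

Emit:
arm_command([
  {"x": 0.006,"y": -0.001,"z": -0.001,"roll": 0,"fingers": 0.7},
  {"x": 0,"y": 0,"z": 0,"roll": 0,"fingers": 0},
  {"x": 0,"y": 0,"z": 0,"roll": 0,"fingers": 0},
  {"x": 0,"y": 0,"z": 0,"roll": 0,"fingers": 0},
  {"x": 0,"y": 0,"z": 0,"roll": 0,"fingers": 0},
  {"x": 0,"y": 0,"z": 0,"roll": 0,"fingers": 0},
])

```text
clock: 5.65
eef_pos: [0.4913, 0.2072, 0.2459]
tool_rot: [-0.007, 0.696, 0.015, 0.718]
ft_force: [0.1, -0.7, -0.2]
grip_width: 0.0122
```

```bash
python3 st.py 0.489 0.2065 0.243
```

```text
t 5.65 q [ 0.4    0.264  0.155  1.428 -0.002  0.369] p [0.4913 0.2072 0.2459] psi 91.78 tx [ 0.031  0.012 -0.999] F [ 0.1 -0.7 -0.2] T [0.02 0.04 0.02] w 0.0122
tool shift [ 0.0028 -0.0007 -0.0024] rows40 0.07092632982102304
```

Width is 12 mm, less than the knob's 32 mm, so I need to look.

```bash
python3 - <<'E'
from h import *
W=cam("wrist"); S=cam("scene");D=cam("side"); save("w2.png",W["img"]); print(proj(W,(.489,.2065,.263)))
a=cv2.resize(S["img"][190:310,320:460],None,fx=2.8,fy=2.8);b=cv2.resize(D["img"][190:310,230:370],None,fx=2.8,fy=2.8);save("sd2.png",np.hstack([a,b]))
E
python3 st.py
```

```text
[315.81494889 292.32779349]
t 5.8 q [ 0.4    0.264  0.155  1.428 -0.002  0.369] p [0.4913 0.2072 0.2458] psi 91.79 tx [ 0.031  0.011 -0.999] F [0.4 0.1 0.4] T [ 0.    0.03 -0.01] w 0.0002
```

View pics/w2.png

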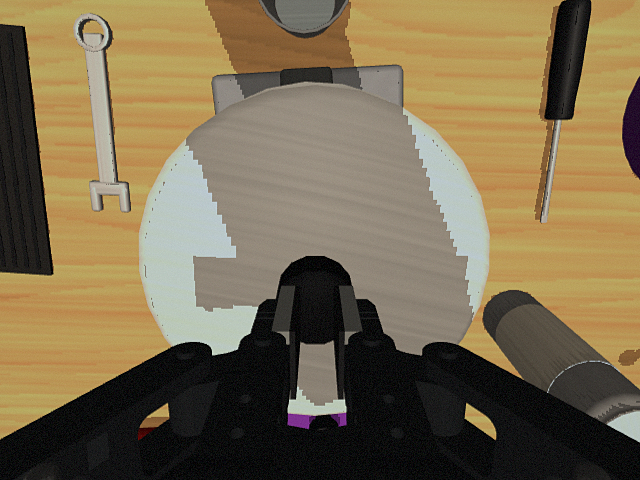

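View pics/sd2.png

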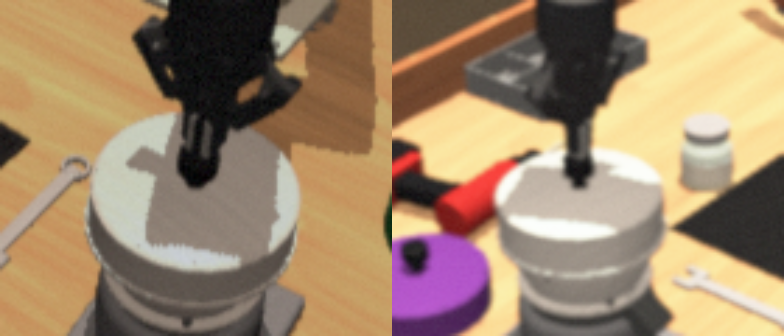

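```bash
python3 - <<'E'
from h import *
W=cam("wrist"); S=cam("scene");D=cam("side")
o=get_obs();R=Ro.from_quat(o["tool_rot"]).as_matrix();p=np.array(o["eef_pos"])
for nm,X in (("tcp",p),("grasp",p-R[:,0]*.019),("knob",np.array((.489,.2065,.263)))):
    print(nm,X.round(4),[proj(c,X).round(1) for c in (W,S,D)])
im=W["img"].copy(); cv2.circle(im,tuple(proj(W,p).astype(int)),4,(255,0,0),-1); save("w3.png",im[180:480,160:480])
out=[]
for c,(x0,y0) in ((S,(350,190)),(D,(255,190))):
    im=cv2.resize(c["img"][y0:y0+90,x0:x0+90],None,fx=4.3,fy=4.3,interpolation=2)
    q=(proj(c,p)-(x0,y0))*4.3; cv2.circle(im,tuple(q.astype(int)),3,(255,0,0),-1); out.append(im)
save("sd3.png",np.hstack(out)); print(o["grip_width"])
E
```

```text
tcp [0.4912 0.2072 0.2457] [array([316.8, 280.6]), array([389.7, 253. ]), array([296.2, 254.6])]
grasp [0.4906 0.207  0.2647] [array([316.9, 298.2]), array([390.6, 247. ]), array([296. , 248.7])]
knob [0.489  0.2065 0.263 ] [array([315.8, 292.5]), array([390.7, 247. ]), array([296.6, 249.4])]
0.00016723761801322606
```

View pics/w3.png

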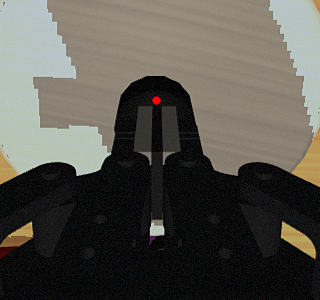

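View pics/sd3.png

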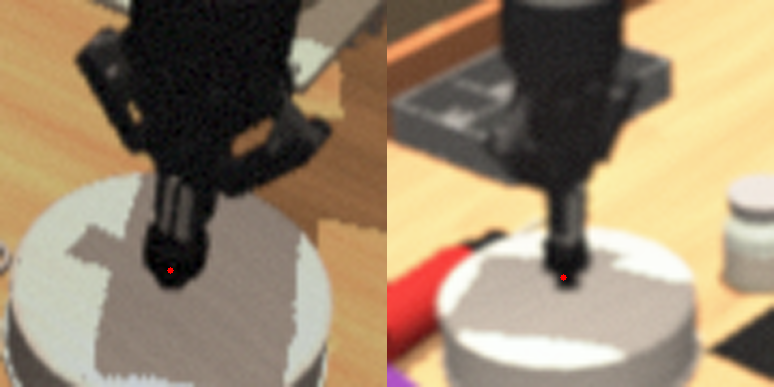

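```bash
python3 - <<'E'
from h import *
S=cam("scene");D=cam("side")
print(tri(S,(392.3,244),D,(296.4,247)))
a=cv2.imread("pics/scene0.png")[:,:,::-1].copy();b=cv2.imread("pics/side0.png")[:,:,::-1].copy()
p=np.array([.1428,-.479,.1994]); y=np.array([.286,-.958,0])
out=[]
for im,c,(x0,y0) in((a,S,(220,40)),(b,D,(470,140))):
    cr=cv2.resize(im[y0:y0+80,x0:x0+80],None,fx=4.8,fy=4.8,interpolation=2)
    for X,col in((p,(255,0,0)),(p+y*.0425+[0,0,.013],(0,255,0)),(p-y*.0425+[0,0,.013],(0,255,0))):
        q=(proj(c,X)-(x0,y0))*4.8; cv2.circle(cr,tuple(q.astype(int)),3,col,-1)
    out.append(cr)
save("chk.png",np.hstack(out))
E
```

```text
(array([0.48733622, 0.20852943, 0.27225409]), np.float64(0.0002511821223978192))
```

View pics/chk.png

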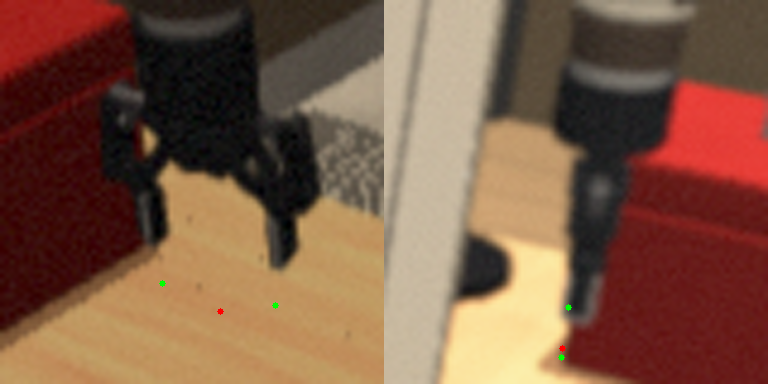

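The camera views disagree with the state. The fingertips stand about 25 mm short of the reported TCP, so the pads closed above the knob. I'll lift clear and measure the true tip offset.

Emit:
arm_command([
  {"x": -0.02,"y": 0,"z": 0,"roll": 0,"fingers": 0},
  {"x": -0.035,"y": 0,"z": 0,"roll": 0,"fingers": 0},
  {"x": -0.02,"y": 0,"z": 0,"roll": 0,"fingers": 0},
  {"x": 0,"y": 0,"z": 0,"roll": 0,"fingers": 0},
])

```text
clock: 6.38
eef_pos: [0.4869, 0.2055, 0.3205]
tool_rot: [-0.008, 0.698, 0.014, 0.716]
ft_force: [-0.3, -0.3, 0.0]
grip_width: -0.0001
```

```bash
python3 - <<'E'
from h import *
S=cam("scene");D=cam("side");W=cam("wrist")
o=get_obs();R=Ro.from_quat(o["tool_rot"]).as_matrix();p=np.array(o["eef_pos"]);print(p.round(4),R[:,0].round(3),o["grip_width"])
out=[]
for c in (S,D):
    x0,y0=(proj(c,p)-[40,50]).astype(int); print(x0,y0)
    im=cv2.resize(c["img"][y0:y0+80,x0:x0+80],None,fx=4.8,fy=4.8,interpolation=2)
    for d,col in((0,(255,0,0)),(.025,(0,255,0))):
        q=(proj(c,p-R[:,0]*d)-(x0,y0))*4.8; cv2.circle(im,tuple(q.astype(int)),2,col,-1)
    out.append(im)
save("sd4.png",np.hstack(out))
im=W["img"].copy()
for d,col in((0,(255,0,0)),(.025,(0,255,0))): cv2.circle(im,tuple(proj(W,p-R[:,0]*d).astype(int)),2,col,-1)
save("w4.png",cv2.resize(im[200:400,220:420],None,fx=3,fy=3))
E
```

```text
[0.4855 0.2049 0.316 ] [ 0.018  0.006 -1.   ] 0.0002161505340120527
353 178
257 182
```

View pics/sd4.png

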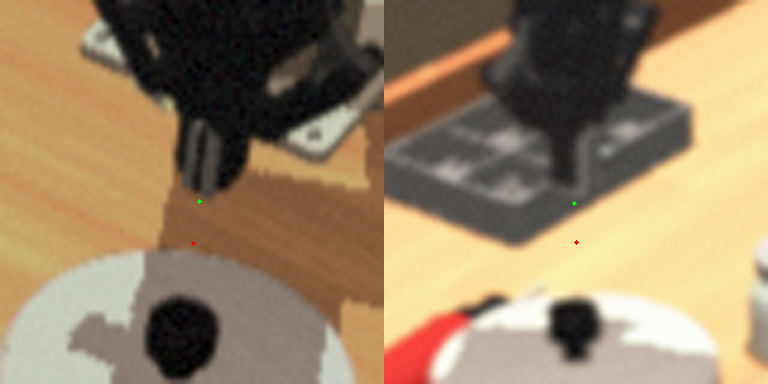

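View pics/w4.png

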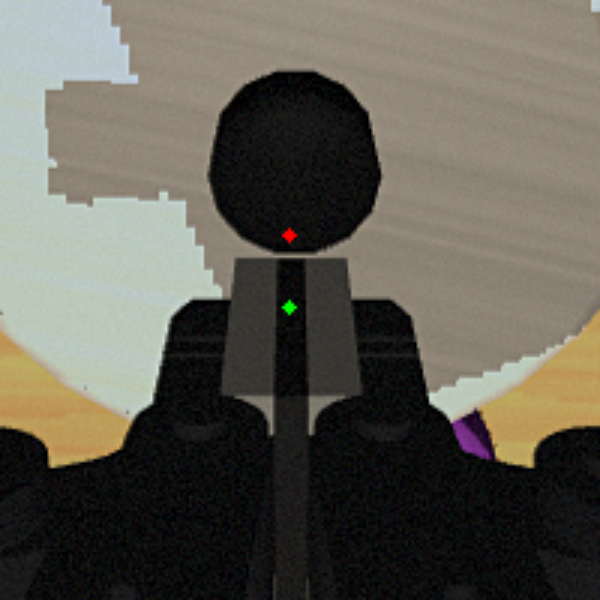

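The shut tips lie about 29 mm behind the reported TCP in both the scene and side views (tip at scene crop y=193 against the TCP dot at 244), with no sideways offset. I'll use true tip = reported − 0.029 along x from here on. The target for the knob is therefore reported z ≈ 0.212.

Emit:
arm_command([
  {"x": 0,"y": 0.001,"z": 0.003,"roll": -0.01,"fingers": 1},
  {"x": 0,"y": 0,"z": 0,"roll": 0,"fingers": 1},
  {"x": 0,"y": 0,"z": 0,"roll": 0,"fingers": 1},
  {"x": 0,"y": 0,"z": 0,"roll": 0,"fingers": 1},
  {"x": 0,"y": 0,"z": 0,"roll": 0,"fingers": 1},
])

```text
clock: 6.95
eef_pos: [0.4866, 0.2052, 0.31]
tool_rot: [-0.014, 0.704, 0.015, 0.71]
ft_force: [-0.4, 0.3, 0.1]
grip_width: 0.0603
```

```bash
python3 st.py .49 .2065 .212;  python3 - <<'E'
from h import *
W=cam("wrist"); S=cam("scene");g=W["img"].max(2)
print(proj(W,(.49,.2065,.263)))
for b in blobs((g<60).astype(np.uint8),(240,180,400,330),200): print(b[:3])
save("w5.png",W["img"])
E
```

```text
t 6.95 q [ 0.4    0.276  0.335  1.622 -0.002  0.358] p [0.4866 0.2052 0.31  ] psi 92.42 tx [ 0.008  0.002 -1.   ] F [-0.4  0.3  0.1] T [-0.04  0.04 -0.03] w 0.0603
tool shift [0.0981 0.001  0.0026] rows40 2.4517463696785624
[318.72271125 254.49379574]
(2934, array([318.1, 258.4]), array([289, 227,  59,  63], dtype=int32))
```

View pics/w5.png

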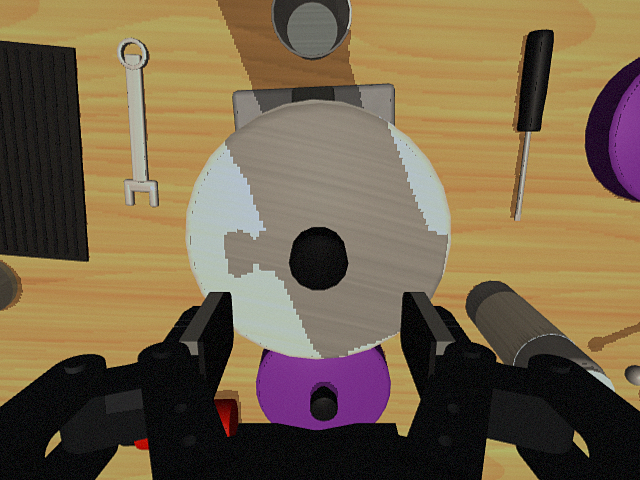

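Emit:
arm_command([
  {"x": 0.02,"y": 0.001,"z": 0.002,"roll": 0,"fingers": 1},
  {"x": 0.03,"y": 0,"z": 0.001,"roll": 0,"fingers": 1},
  {"x": 0.02,"y": 0,"z": 0,"roll": 0,"fingers": 1},
  {"x": 0.01,"y": 0,"z": 0,"roll": 0,"fingers": 1},
  {"x": 0,"y": 0,"z": 0,"roll": 0,"fingers": 1},
  {"x": 0,"y": 0,"z": 0,"roll": 0,"fingers": 1},
])

```text
clock: 7.55
eef_pos: [0.4915, 0.207, 0.2289]
tool_rot: [-0.014, 0.702, 0.016, 0.712]
ft_force: [-0.4, 0.4, 0.8]
grip_width: 0.0853
```

```bash
python3 st.py .4905 .2065 .212
```

```text
t 7.55 q [ 0.4    0.286  0.141  1.413 -0.002  0.357] p [0.4915 0.207  0.2289] psi 92.41 tx [ 0.013  0.004 -1.   ] F [-0.4  0.4  0.8] T [-0.07 -0.05 -0.02] w 0.0853
tool shift [ 0.0169 -0.0005 -0.0012] rows40 0.4221726525937389
```

Emit:
arm_command([
  {"x": 0.017,"y": 0,"z": -0.001,"roll": 0,"fingers": 1},
  {"x": 0,"y": 0,"z": 0,"roll": 0,"fingers": 1},
  {"x": 0,"y": 0,"z": 0,"roll": 0,"fingers": 1},
])

```text
clock: 7.8
eef_pos: [0.4921, 0.2076, 0.2147]
tool_rot: [-0.013, 0.701, 0.017, 0.713]
ft_force: [0.2, -0.6, 0.5]
grip_width: 0.0853
```

```bash
python3 st.py .4905 .2065 .212
```

```text
t 7.8 q [ 0.4    0.287  0.107  1.372 -0.002  0.358] p [0.4921 0.2076 0.2147] psi 92.42 tx [ 0.017  0.006 -1.   ] F [ 0.2 -0.6  0.5] T [-0.    0.01 -0.03] w 0.0853
tool shift [ 0.0027 -0.0011 -0.0017] rows40 0.06737487166178673
```

Emit:
arm_command([
  {"x": 0.003,"y": 0,"z": -0.001,"roll": 0,"fingers": 0.6},
  {"x": 0,"y": 0,"z": 0,"roll": 0,"fingers": 0},
  {"x": 0,"y": 0,"z": 0,"roll": 0,"fingers": 0},
  {"x": 0,"y": 0,"z": 0,"roll": 0,"fingers": 0},
  {"x": 0,"y": 0,"z": 0,"roll": 0,"fingers": 0},
  {"x": 0,"y": 0,"z": 0,"roll": 0,"fingers": 0},
  {"x": 0,"y": 0,"z": 0,"roll": 0,"fingers": 0},
  {"x": 0,"y": 0,"z": 0,"roll": 0,"fingers": 0},
])

```text
clock: 8.47
eef_pos: [0.4933, 0.2086, 0.2165]
tool_rot: [-0.012, 0.698, 0.018, 0.715]
ft_force: [-0.4, 0.3, -1.0]
grip_width: 0.0299
```

```bash
python3 st.py; python3 - <<'E'
from h import *
S=cam("scene");D=cam("side")
save("sd6.png",np.hstack([cv2.resize(c["img"][y:y+100,x:x+100],None,fx=3.9,fy=3.9,interpolation=2) for c,x,y in((S,340,190),(D,245,190))]))
E
```

```text
t 8.47 q [ 0.401  0.283  0.106  1.368 -0.002  0.359] p [0.4933 0.2086 0.2165] psi 92.42 tx [ 0.024  0.008 -1.   ] F [-0.4  0.3 -1. ] T [-0.03 -0.01 -0.02] w 0.0299
```

View pics/sd6.png

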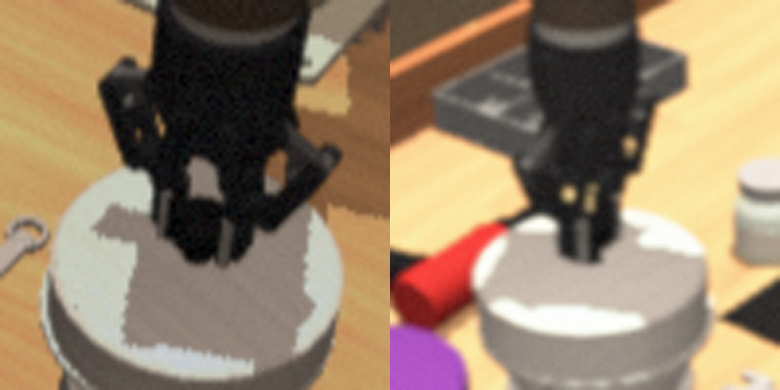

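The fingers stopped at 30 mm on the knob head, which fits its 32 mm. Lifting.

Emit:
arm_command([
  {"x": -0.008,"y": 0,"z": 0,"roll": 0,"fingers": 0},
  {"x": -0.012,"y": 0,"z": 0,"roll": 0,"fingers": 0},
  {"x": -0.015,"y": 0,"z": 0,"roll": 0,"fingers": 0},
  {"x": -0.02,"y": 0,"z": 0,"roll": 0,"fingers": 0},
  {"x": -0.02,"y": 0,"z": 0,"roll": 0,"fingers": 0},
  {"x": -0.015,"y": 0,"z": 0,"roll": 0,"fingers": 0},
  {"x": 0,"y": 0,"z": 0,"roll": 0,"fingers": 0},
])

```text
clock: 9.15
eef_pos: [0.4879, 0.2064, 0.3079]
tool_rot: [-0.014, 0.702, 0.016, 0.711]
ft_force: [0.5, 0.4, -1.8]
grip_width: 0.03
```

```bash
python3 st.py; python3 - <<'E'
from h import *
S=cam("scene");D=cam("side")
save("sd7.png",np.hstack([cv2.resize(c["img"][y:y+140,x:x+140],None,fx=2.8,fy=2.8,interpolation=2) for c,x,y in((S,320,170),(D,225,170))]))
E
```

```text
t 9.15 q [ 4.010e-01  2.740e-01  3.280e-01  1.611e+00 -1.000e-03  3.590e-01] p [0.4879 0.2064 0.3079] psi 92.41 tx [ 0.013  0.004 -1.   ] F [ 0.5  0.4 -1.8] T [ 0.05 -0.02  0.04] w 0.03
```

View pics/sd7.png

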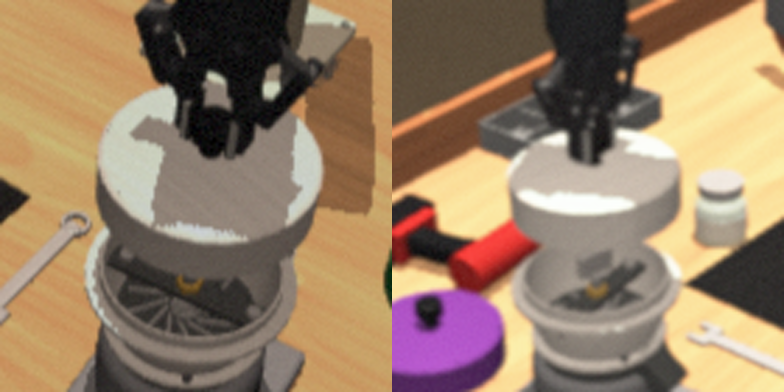

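Emit:
arm_command([
  {"x": 0,"y": -0.015,"z": 0,"roll": 0,"fingers": 0},
  {"x": 0,"y": -0.03,"z": -0.003,"roll": 0,"fingers": 0},
  {"x": 0,"y": -0.036,"z": -0.003,"roll": 0,"fingers": 0},
  {"x": 0,"y": -0.036,"z": -0.003,"roll": 0,"fingers": 0},
  {"x": 0,"y": -0.036,"z": -0.003,"roll": 0,"fingers": 0},
  {"x": 0,"y": -0.036,"z": -0.003,"roll": 0,"fingers": 0},
  {"x": 0,"y": -0.036,"z": -0.003,"roll": 0,"fingers": 0},
  {"x": 0,"y": -0.036,"z": -0.003,"roll": 0,"fingers": 0},
  {"x": 0,"y": -0.036,"z": -0.003,"roll": 0,"fingers": 0},
  {"x": 0,"y": -0.03,"z": -0.003,"roll": 0,"fingers": 0},
  {"x": 0,"y": -0.02,"z": 0,"roll": 0,"fingers": 0},
  {"x": 0,"y": -0.01,"z": 0,"roll": 0,"fingers": 0},
  {"x": 0,"y": 0,"z": 0,"roll": 0,"fingers": 0},
])

```text
clock: 10.33
eef_pos: [0.4655, -0.1651, 0.2804]
tool_rot: [-0.015, 0.717, 0.019, 0.697]
ft_force: [-0.0, 0.5, -2.2]
grip_width: 0.0301
```

```bash
python3 st.py .472 -.18 .06; python3 - <<'E'
from h import *
S=cam("scene");im=S["img"]
x,y=330,190
save("h8.png",cv2.resize(im[y:y+130,x:x+130],None,fx=4.5,fy=4.5,interpolation=2))
save("s8.png",im)
E
```

```text
t 10.33 q [-0.337  0.235  0.205  1.569 -0.005 -0.386] p [ 0.4655 -0.1651  0.2804] psi 92.77 tx [-0.028  0.005 -1.   ] F [-0.   0.5 -2.2] T [ 0.01 -0.02  0.05] w 0.0301
tool shift [ 0.22   -0.0166  0.0119] rows40 5.500720607458211
```

View pics/h8.png

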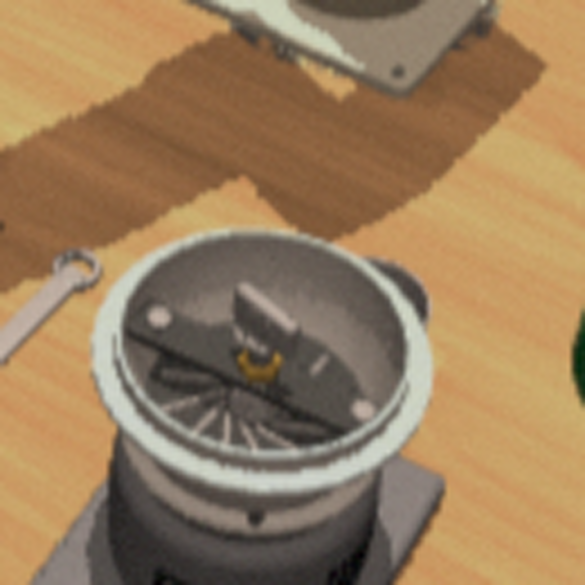

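View pics/s8.png

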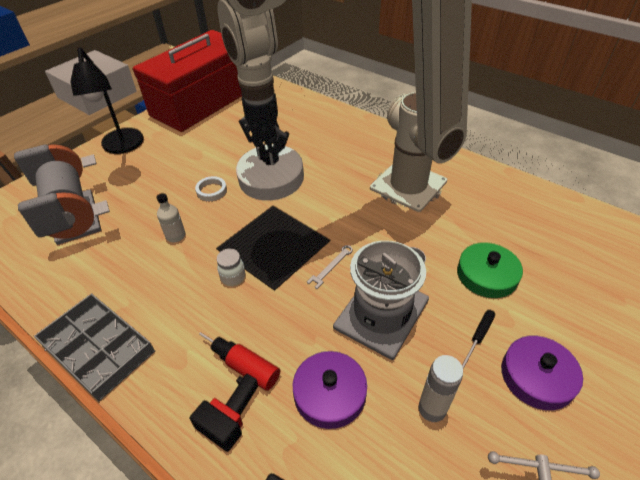

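Emit:
arm_command([
  {"x": 0.02,"y": -0.008,"z": 0.005,"roll": 0,"fingers": 0},
  {"x": 0.03,"y": -0.007,"z": 0.004,"roll": 0,"fingers": 0},
  {"x": 0.035,"y": 0,"z": 0,"roll": 0,"fingers": 0},
  {"x": 0.035,"y": 0,"z": 0,"roll": 0,"fingers": 0},
  {"x": 0.03,"y": 0,"z": 0,"roll": 0,"fingers": 0},
  {"x": 0.015,"y": 0,"z": 0,"roll": 0,"fingers": 0},
  {"x": 0.0,"y": 0,"z": 0,"roll": 0,"fingers": 0},
])

```text
clock: 10.97
eef_pos: [0.4723, -0.1665, 0.1083]
tool_rot: [-0.018, 0.716, 0.026, 0.698]
ft_force: [-0.6, -0.1, -2.6]
grip_width: 0.0298
```

```bash
python3 st.py .472 -.18 .035
```

```text
t 10.97 q [-3.400e-01  3.240e-01 -1.270e-01  1.147e+00  1.000e-03 -4.020e-01] p [ 0.4723 -0.1665  0.1083] psi 93.55 tx [-0.026  0.01  -1.   ] F [-0.6 -0.1 -2.6] T [ 0.04  0.02 -0.01] w 0.0298
tool shift [ 0.0731 -0.0143  0.0007] rows40 1.8283576371195378
```

Emit:
arm_command([
  {"x": 0.015,"y": -0.007,"z": 0,"roll": 0,"fingers": 0},
  {"x": 0.025,"y": -0.006,"z": 0,"roll": 0,"fingers": 0},
  {"x": 0.015,"y": -0.001,"z": 0,"roll": 0,"fingers": 0},
  {"x": 0.0,"y": 0,"z": 0,"roll": 0,"fingers": 0},
  {"x": 0.0,"y": 0,"z": 0,"roll": 0,"fingers": 0},
])

```text
clock: 11.38
eef_pos: [0.4744, -0.1731, 0.0544]
tool_rot: [-0.021, 0.715, 0.031, 0.698]
ft_force: [1.1, -0.5, -3.0]
grip_width: 0.0298
```

```bash
python3 st.py .472 -.18 .0275; python3 - <<'E'
from h import *
S=cam("scene");D=cam("side")
save("sd9.png",np.hstack([cv2.resize(c["img"][y:y+110,x:x+140],None,fx=2.8,fy=2.8,interpolation=2) for c,x,y in((S,205,190),(D,310,190))]))
E
```

```text
t 11.38 q [-0.352  0.383 -0.195  1.019  0.003 -0.425] p [ 0.4744 -0.1731  0.0544] psi 94.18 tx [-0.024  0.012 -1.   ] F [ 1.1 -0.5 -3. ] T [-0.08 -0.09  0.02] w 0.0298
tool shift [ 0.0269 -0.0071 -0.0023] rows40 0.6715618642644422
```

View pics/sd9.png

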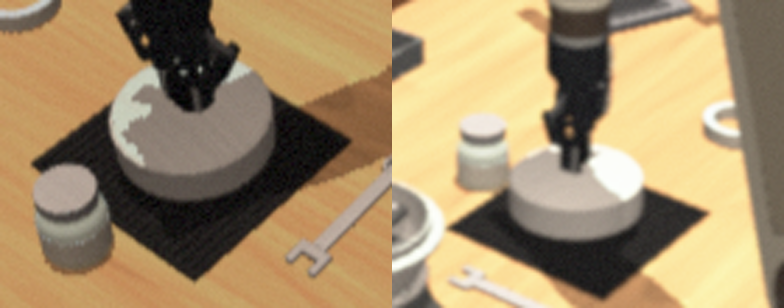

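Emit:
arm_command([
  {"x": 0.01,"y": -0.006,"z": -0.001,"roll": 0,"fingers": 0},
  {"x": 0.009,"y": 0,"z": 0,"roll": 0,"fingers": 0},
  {"x": 0.0,"y": 0,"z": 0,"roll": 0,"fingers": 0},
])

```text
clock: 11.73
eef_pos: [0.4774, -0.1803, 0.0386]
tool_rot: [-0.023, 0.712, 0.03, 0.702]
ft_force: [0.0, -0.0, -2.6]
grip_width: 0.0301
```

```bash
python3 st.py .472 -.18 .0275
```

```text
t 11.73 q [-0.363  0.403 -0.212  0.972  0.003 -0.438] p [ 0.4774 -0.1803  0.0386] psi 94.27 tx [-0.015  0.009 -1.   ] F [ 0.  -0.  -2.6] T [ 0.03  0.01 -0.01] w 0.0301
tool shift [ 0.0112  0.0005 -0.0053] rows40 0.2788825201413883
```

Emit:
arm_command([
  {"x": 0.006,"y": 0,"z": -0.003,"roll": 0,"fingers": 0},
  {"x": 0.003,"y": 0,"z": 0,"roll": 0,"fingers": 0},
  {"x": 0.0,"y": 0,"z": 0,"roll": 0,"fingers": 0},
])

```text
clock: 11.98
eef_pos: [0.4745, -0.1809, 0.0292]
tool_rot: [-0.023, 0.711, 0.029, 0.702]
ft_force: [0.2, 0.3, -1.0]
grip_width: 0.0297
```

```bash
python3 st.py .472 -.18 .0275
```

```text
t 11.98 q [-0.366  0.409 -0.232  0.945  0.003 -0.44 ] p [ 0.4745 -0.1809  0.0292] psi 94.22 tx [-0.013  0.008 -1.   ] F [ 0.2  0.3 -1. ] T [ 0.01 -0.25 -0.01] w 0.0297
tool shift [ 0.0018  0.0011 -0.0024] rows40 0.05997456316219048
```

Emit:
arm_command([
  {"x": 0.003,"y": 0,"z": 0,"roll": 0,"fingers": 0},
  {"x": 0.001,"y": 0,"z": 0,"roll": 0,"fingers": 0},
])

```text
clock: 12.15
eef_pos: [0.4745, -0.1811, 0.0274]
tool_rot: [-0.023, 0.711, 0.029, 0.702]
ft_force: [-2.6, 1.5, 5.5]
grip_width: 0.03
```

```bash
python3 st.py .472 -.18 .0275
```

```text
t 12.15 q [-0.367  0.41  -0.236  0.939  0.003 -0.44 ] p [ 0.4745 -0.1811  0.0274] psi 94.2 tx [-0.012  0.008 -1.   ] F [-2.6  1.5  5.5] T [ 0.12  0.4  -0.01] w 0.03
tool shift [-0.      0.0012 -0.0024] rows40 0.06016974843834925
```

The lid is carried by the mat: contact is +5.5 N at the expected height of 0.0275. Releasing.

Emit:
arm_command([
  {"x": 0,"y": 0,"z": 0,"roll": 0,"fingers": 0.5},
  {"x": 0,"y": 0,"z": 0,"roll": 0,"fingers": 0.8},
  {"x": 0,"y": 0,"z": 0,"roll": 0,"fingers": 1},
  {"x": 0,"y": 0,"z": 0,"roll": 0,"fingers": 1},
  {"x": 0,"y": 0,"z": 0,"roll": 0,"fingers": 1},
])

```text
clock: 12.57
eef_pos: [0.4768, -0.1819, 0.0293]
tool_rot: [-0.024, 0.709, 0.028, 0.704]
ft_force: [0.1, -0.4, -0.4]
grip_width: 0.0855
```

```bash
python3 st.py; python3 - <<'E'
from h import *
S=cam("scene");D=cam("side")
save("sd10.png",np.hstack([cv2.resize(c["img"][y:y+110,x:x+140],None,fx=2.8,fy=2.8,interpolation=2) for c,x,y in((S,205,190),(D,310,190))]))
E
```

```text
t 12.57 q [-0.367  0.408 -0.233  0.938  0.003 -0.44 ] p [ 0.4768 -0.1819  0.0293] psi 94.2 tx [-0.007  0.006 -1.   ] F [ 0.1 -0.4 -0.4] T [ 0.05 -0.01  0.01] w 0.0855
```

View pics/sd10.png

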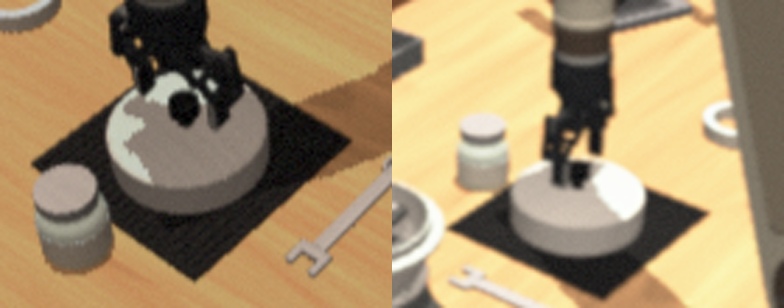

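The lid sits flat on the mat with the fingers clear. I'll rise and measure the thumbscrew.

Emit:
arm_command([
  {"x": -0.015,"y": 0,"z": 0,"roll": 0,"fingers": 1},
  {"x": -0.03,"y": 0,"z": 0,"roll": 0,"fingers": 1},
  {"x": -0.035,"y": 0,"z": 0,"roll": 0,"fingers": 1},
  {"x": -0.035,"y": 0,"z": 0,"roll": 0,"fingers": 1},
  {"x": -0.035,"y": 0,"z": 0,"roll": 0,"fingers": 1},
  {"x": -0.035,"y": 0,"z": 0,"roll": 0,"fingers": 1},
  {"x": -0.035,"y": 0,"z": 0,"roll": 0,"fingers": 1},
  {"x": -0.015,"y": 0,"z": 0,"roll": 0,"fingers": 1},
  {"x": 0,"y": 0,"z": 0,"roll": 0,"fingers": 1},
])

```text
clock: 13.42
eef_pos: [0.4754, -0.1822, 0.2709]
tool_rot: [-0.022, 0.713, 0.03, 0.701]
ft_force: [0.3, 0.3, 0.2]
grip_width: 0.0854
```

```bash
python3 st.py .4905 .2065 .26; python3 - <<'E'
from h import *
S=cam("scene");D=cam("side")
x,y=345,235;save("sc11.png",cv2.resize(S["img"][y:y+80,x:x+90],None,fx=8,fy=7,interpolation=2)); 
x,y=260,245;save("si11.png",cv2.resize(D["img"][y:y+60,x:x+80],None,fx=9,fy=9,interpolation=2)); save("s11.png",S["img"])
E
```

```text
t 13.42 q [-0.368  0.259  0.213  1.545  0.003 -0.442] p [ 0.4754 -0.1822  0.2709] psi 94.2 tx [-0.017  0.01  -1.   ] F [0.3 0.3 0.2] T [-0.02 -0.12 -0.04] w 0.0854
tool shift [0.0147 0.3864 0.0438] rows40 9.659220532585246
```

View pics/sc11.png

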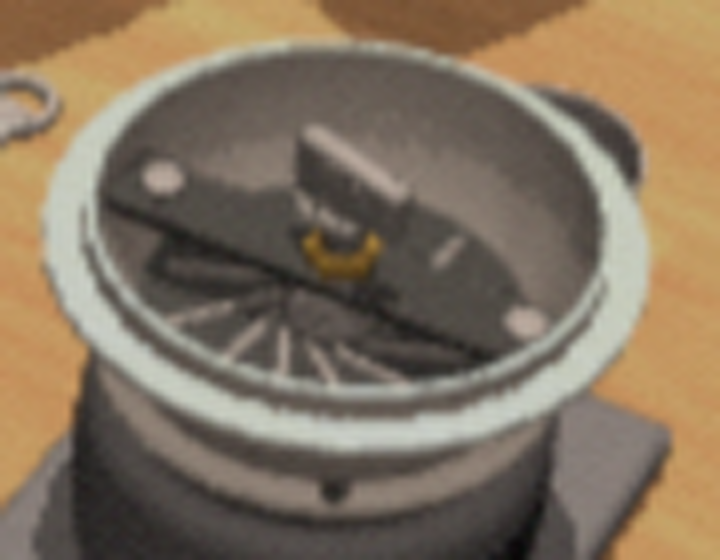

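View pics/si11.png

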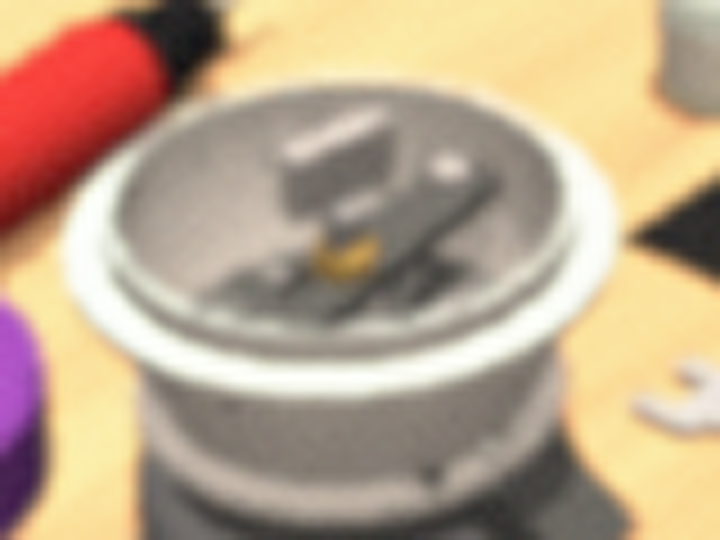

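View pics/s11.png

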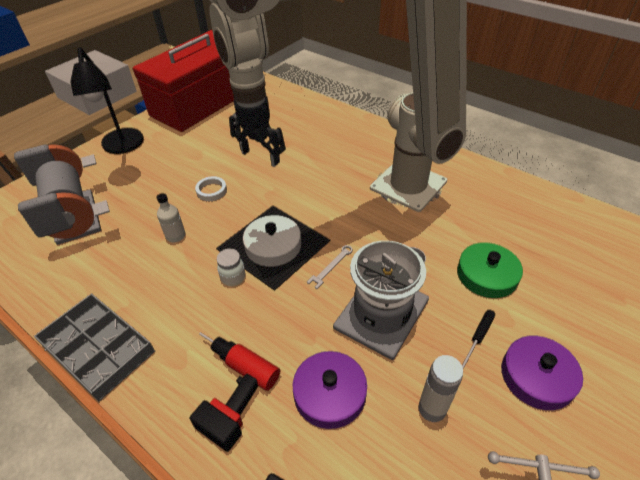

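```bash
python3 - <<'E'
from h import *
S=cam("scene");D=cam("side")
fs=lambda x,y:(345+x/8,235+y/7); fd=lambda x,y:(260+x/9,245+y/9)
def ang(a,b): d=b-a; return np.degrees(np.arctan2(d[1],d[0])),np.linalg.norm(d[:2])
a,b=[onz(S,fs(*q),.23) for q in((308,133),(405,192))]; print("S",a.round(4),b.round(4),((a+b)/2).round(4),ang(a,b))
c,d=[onz(D,fd(*q),.23) for q in((287,155),(387,115))]; print("D",c.round(4),d.round(4),((c+d)/2).round(4),ang(c,d))
print(tri(S,fs(308,133),D,fd(387,115)),tri(S,fs(405,192),D,fd(287,155)))
print(tri(S,fs(356,163),D,fd(337,135)))
p,q=[onz(S,fs(*q),.181) for q in((163,178),(524,322))];print("bridge",((p+q)/2).round(4),ang(p,q))
E
```

```text
S [0.4893 0.1916 0.23  ] [0.4943 0.226  0.23  ] [0.4918 0.2088 0.23  ] (np.float64(81.77456933216915), np.float64(0.034764029612217064))
D [0.492  0.2253 0.23  ] [0.4823 0.1897 0.23  ] [0.4872 0.2075 0.23  ] (np.float64(-105.23354546703035), np.float64(0.03691517689690432))
(array([0.48530227, 0.18845881, 0.22675542]), np.float64(0.003718227779759441)) (array([0.49298888, 0.22501246, 0.22897319]), np.float64(0.0012787754599916067))
(array([0.48930785, 0.20681682, 0.22774872]), np.float64(0.0025994510851898973))
bridge [0.4878 0.2062 0.181 ] (np.float64(94.98908473296113), np.float64(0.11550958899265742))
```

Emit:
arm_command([
  {"x": 0,"y": 0.02,"z": 0.002,"roll": 0,"fingers": 1},
  {"x": 0,"y": 0.038,"z": 0.004,"roll": 0,"fingers": 1},
  {"x": 0,"y": 0.038,"z": 0.004,"roll": 0,"fingers": 1},
  {"x": 0,"y": 0.038,"z": 0.004,"roll": 0,"fingers": 1},
  {"x": 0,"y": 0.038,"z": 0.004,"roll": 0,"fingers": 1},
  {"x": 0,"y": 0.038,"z": 0.004,"roll": 0,"fingers": 1},
  {"x": 0,"y": 0.038,"z": 0.004,"roll": 0,"fingers": 1},
  {"x": 0,"y": 0.038,"z": 0.004,"roll": 0,"fingers": 1},
  {"x": 0,"y": 0.038,"z": 0.004,"roll": 0,"fingers": 1},
  {"x": 0,"y": 0.035,"z": 0.004,"roll": 0,"fingers": 1},
  {"x": 0,"y": 0.02,"z": 0.003,"roll": 0,"fingers": 1},
  {"x": 0,"y": 0,"z": 0,"roll": 0,"fingers": 1},
])

```text
clock: 14.62
eef_pos: [0.4728, 0.2134, 0.2383]
tool_rot: [-0.019, 0.735, 0.027, 0.677]
ft_force: [0.6, -1.3, -0.7]
grip_width: 0.0855
```

Emit:
arm_command([
  {"x": 0,"y": 0,"z": 0,"roll": -0.12,"fingers": 1},
  {"x": 0,"y": 0,"z": 0,"roll": -0.12,"fingers": 1},
  {"x": 0,"y": 0,"z": 0,"roll": -0.12,"fingers": 1},
  {"x": 0,"y": 0,"z": 0,"roll": -0.12,"fingers": 1},
  {"x": 0,"y": 0,"z": 0,"roll": -0.12,"fingers": 1},
  {"x": 0,"y": 0,"z": 0,"roll": -0.12,"fingers": 1},
  {"x": 0,"y": 0,"z": 0,"roll": -0.12,"fingers": 1},
  {"x": 0,"y": 0,"z": 0,"roll": -0.12,"fingers": 1},
  {"x": 0,"y": 0,"z": 0,"roll": -0.12,"fingers": 1},
  {"x": 0,"y": 0,"z": 0,"roll": -0.12,"fingers": 1},
  {"x": 0,"y": 0,"z": 0,"roll": -0.08,"fingers": 1},
  {"x": 0,"y": 0,"z": 0,"roll": 0,"fingers": 1},
])

```text
clock: 15.62
eef_pos: [0.4576, 0.2016, 0.211]
tool_rot: [-0.428, 0.579, 0.48, 0.5]
ft_force: [0.1, -0.2, -0.2]
grip_width: 0.0855
```

```bash
python3 st.py .489 .207 .177; python3 - <<'E'
from h import *
W=cam("wrist"); save("w12.png",W["img"]); print(proj(W,(.489,.207,.230)))
o=get_obs();R=Ro.from_quat(o["tool_rot"]).as_matrix();p=np.array(o["eef_pos"])
E
```

```text
t 15.62 q [ 0.391  0.35   0.175  1.524  0.036 -1.01 ] p [0.4576 0.2016 0.211 ] psi 170.02 tx [-0.132 -0.016 -0.991] F [ 0.1 -0.2 -0.2] T [ 0.02 -0.09  0.01] w 0.0855
tool shift [ 0.0294 -0.034   0.0119] rows40 0.8507354513154229
[245.96203226 324.71744044]
```

View pics/w12.png

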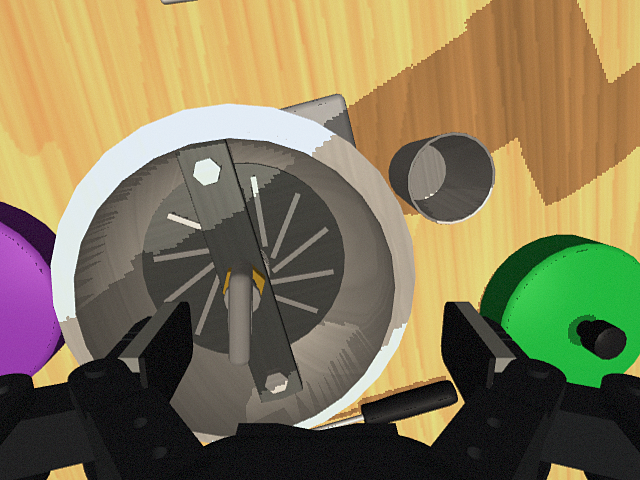

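Tilt (7.6°) and height drifted during that move. I'll test how it drifts when still.

Emit:
arm_command([
  {"x": -0.01,"y": 0,"z": 0,"roll": 0,"fingers": 1},
  {"x": 0,"y": 0,"z": 0,"roll": 0,"fingers": 1},
  {"x": 0,"y": 0,"z": 0,"roll": 0,"fingers": 1},
  {"x": 0,"y": 0,"z": 0,"roll": 0,"fingers": 1},
])

```text
clock: 16.0
eef_pos: [0.4578, 0.1999, 0.2195]
tool_rot: [-0.425, 0.584, 0.478, 0.501]
ft_force: [0.0, -0.5, -0.5]
grip_width: 0.0854
```

```bash
python3 st.py .489 .207 .177
```

```text
t 16.0 q [ 0.388  0.352  0.198  1.552  0.035 -1.003] p [0.4578 0.1999 0.2195] psi 169.41 tx [-0.137 -0.018 -0.99 ] F [ 0.  -0.5 -0.5] T [-0.04 -0.12  0.01] w 0.0854
tool shift [ 0.0376 -0.0347  0.0143] rows40 0.9408383027993891
```

Emit:
arm_command([
  {"x": 0.008,"y": 0,"z": 0,"roll": 0,"fingers": 1},
  {"x": 0,"y": 0,"z": 0,"roll": 0,"fingers": 1},
])

```text
clock: 16.17
eef_pos: [0.457, 0.1999, 0.2111]
tool_rot: [-0.425, 0.583, 0.477, 0.501]
ft_force: [-0.4, 0.0, -0.4]
grip_width: 0.0853
```

```bash
python3 st.py .489 .207 .177
```

```text
t 16.17 q [ 0.389  0.351  0.177  1.529  0.035 -1.002] p [0.457  0.1999 0.2111] psi 169.37 tx [-0.136 -0.018 -0.991] F [-0.4  0.  -0.4] T [ 0.01 -0.12 -0.04] w 0.0853
tool shift [ 0.0293 -0.0343  0.0142] rows40 0.8587388491343511
```

Emit:
arm_command([
  {"x": -0.02,"y": 0,"z": 0,"roll": 0,"fingers": 1},
  {"x": -0.02,"y": 0,"z": 0,"roll": 0,"fingers": 1},
  {"x": 0,"y": 0,"z": 0,"roll": 0,"fingers": 1},
  {"x": 0,"y": 0,"z": 0,"roll": 0,"fingers": 1},
])

```text
clock: 16.5
eef_pos: [0.4607, 0.2002, 0.2493]
tool_rot: [-0.425, 0.585, 0.478, 0.499]
ft_force: [0.0, -0.8, -0.3]
grip_width: 0.0853
```

```bash
python3 st.py .489 .207 .177
```

```text
t 16.5 q [ 0.387  0.356  0.28   1.634  0.035 -1.003] p [0.4607 0.2002 0.2493] psi 169.33 tx [-0.141 -0.02  -0.99 ] F [ 0.  -0.8 -0.3] T [ 0.02 -0.14  0.  ] w 0.0853
tool shift [ 0.0674 -0.0361  0.015 ] rows40 1.685043202223186
```

Emit:
arm_command([
  {"x": 0,"y": 0,"z": 0,"roll": 0.1,"fingers": 1},
  {"x": 0,"y": 0,"z": 0,"roll": 0.1,"fingers": 1},
  {"x": 0,"y": 0,"z": 0,"roll": 0.1,"fingers": 1},
  {"x": 0,"y": 0,"z": 0,"roll": 0.1,"fingers": 1},
])

```text
clock: 16.83
eef_pos: [0.4596, 0.2001, 0.2461]
tool_rot: [-0.312, 0.672, 0.346, 0.575]
ft_force: [-0.5, 1.2, 0.5]
grip_width: 0.0854
```

```bash
python3 st.py .489 .207 .177
```

```text
t 16.83 q [ 0.387  0.356  0.272  1.628  0.035 -0.586] p [0.4596 0.2001 0.2461] psi 145.33 tx [-0.143 -0.021 -0.989] F [-0.5  1.2  0.5] T [ 0.06 -0.15 -0.04] w 0.0854
tool shift [ 0.064  -0.0275  0.0289] rows40 1.6009421067130898
```

Emit:
arm_command([
  {"x": -0.008,"y": -0.003,"z": 0.003,"roll": -0.035,"fingers": 1},
  {"x": -0.008,"y": -0.003,"z": 0.003,"roll": -0.035,"fingers": 1},
  {"x": -0.008,"y": -0.003,"z": 0.003,"roll": -0.035,"fingers": 1},
  {"x": -0.008,"y": -0.003,"z": 0.003,"roll": -0.035,"fingers": 1},
  {"x": -0.008,"y": -0.003,"z": 0.003,"roll": -0.035,"fingers": 1},
  {"x": -0.008,"y": -0.003,"z": 0.002,"roll": -0.035,"fingers": 1},
  {"x": -0.008,"y": -0.003,"z": 0.002,"roll": -0.035,"fingers": 1},
  {"x": -0.008,"y": -0.003,"z": 0,"roll": -0.035,"fingers": 1},
  {"x": -0.008,"y": -0.003,"z": 0,"roll": -0.035,"fingers": 1},
  {"x": -0.008,"y": -0.003,"z": 0,"roll": -0.035,"fingers": 1},
  {"x": 0,"y": 0,"z": 0,"roll": 0,"fingers": 1},
  {"x": 0,"y": 0,"z": 0,"roll": 0,"fingers": 1},
])

```text
clock: 17.83
eef_pos: [0.5038, 0.2051, 0.3079]
tool_rot: [-0.408, 0.606, 0.463, 0.502]
ft_force: [-0.3, 0.7, -0.4]
grip_width: 0.0852
```

```bash
python3 st.py .489 .207 .177
```

```text
t 17.83 q [ 0.367  0.481  0.615  1.869  0.031 -0.969] p [0.5038 0.2051 0.3079] psi 166.11 tx [-0.163 -0.029 -0.986] F [-0.3  0.7 -0.4] T [ 0.06 -0.13  0.01] w 0.0852
tool shift [ 0.1315 -0.0051  0.0071] rows40 3.2865814158999807
```

Emit:
arm_command([
  {"x": 0.03,"y": 0,"z": 0,"roll": 0,"fingers": 1},
  {"x": 0.04,"y": 0,"z": 0,"roll": 0,"fingers": 1},
  {"x": 0.03,"y": 0,"z": 0,"roll": 0,"fingers": 1},
  {"x": 0,"y": 0,"z": 0,"roll": 0,"fingers": 1},
  {"x": 0,"y": 0,"z": 0,"roll": 0,"fingers": 1},
])

```text
clock: 18.25
eef_pos: [0.4845, 0.2018, 0.2029]
tool_rot: [-0.407, 0.607, 0.462, 0.502]
ft_force: [0.8, -0.1, 1.2]
grip_width: 0.0857
```

```bash
python3 st.py .489 .207 .177
```

```text
t 18.25 q [ 0.374  0.437  0.277  1.576  0.033 -0.958] p [0.4845 0.2018 0.2029] psi 165.88 tx [-0.164 -0.03  -0.986] F [ 0.8 -0.1  1.2] T [ 0.06 -0.18 -0.03] w 0.0857
tool shift [ 0.0246 -0.007   0.0079] rows40 0.6149222548082082
```

```bash
python3 - <<'E'
from h import *
S=cam("scene");D=cam("side");W=cam("wrist")
o=get_obs();R=Ro.from_quat(o["tool_rot"]).as_matrix();p=np.array(o["eef_pos"])
out=[]
for c,(x0,y0) in ((S,(310,80)),(D,(215,80))):
    im=c["img"].copy()
    for d in (0,.029,.1,.2,.3): cv2.circle(im,tuple(proj(c,p-R[:,0]*d).astype(int)),1,(255,0,0),-1)
    out.append(cv2.resize(im[y0:y0+220,x0:x0+160],None,fx=2.4,fy=2.4,interpolation=2))
save("sd13.png",np.hstack(out)); save("w13.png",W["img"])
E
```

```text
(no output)
```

View pics/sd13.png

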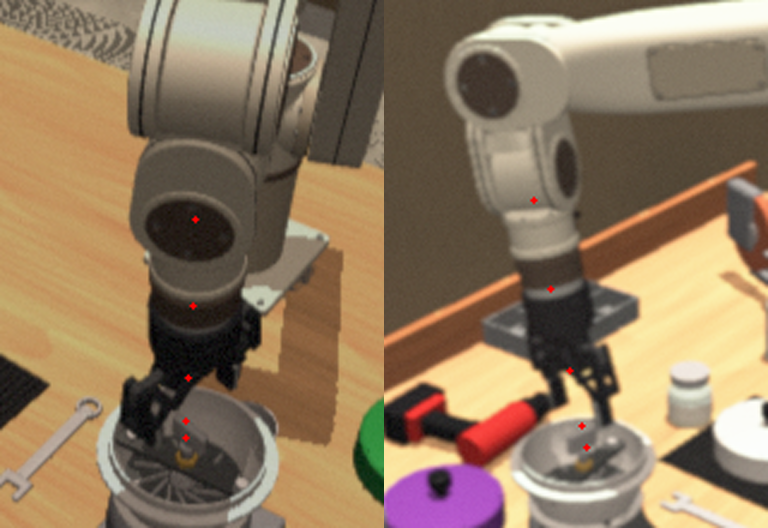

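View pics/w13.png

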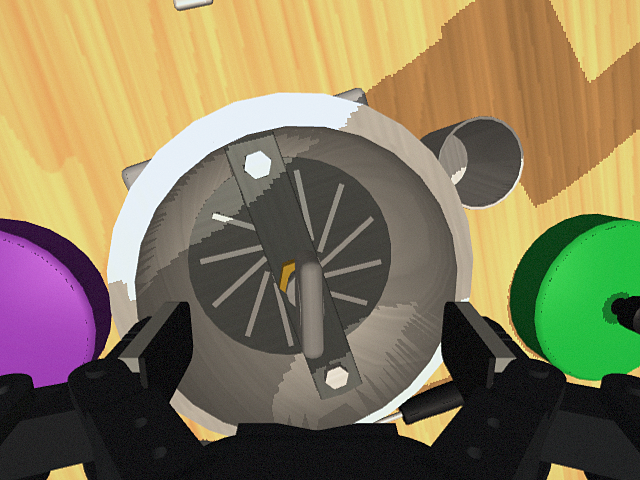

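Emit:
arm_command([
  {"x": -0.04,"y": 0,"z": 0,"roll": 0,"fingers": 1},
  {"x": -0.04,"y": 0,"z": 0,"roll": 0,"fingers": 1},
  {"x": -0.04,"y": 0,"z": 0,"roll": 0,"fingers": 1},
])

```text
clock: 18.65
eef_pos: [0.4977, 0.2028, 0.3172]
tool_rot: [-0.404, 0.615, 0.464, 0.494]
ft_force: [2.4, 0.2, 0.7]
grip_width: 0.0857
```

```bash
python3 st.py .489 .207 .177
```

```text
t 18.65 q [ 0.367  0.495  0.657  1.922  0.031 -0.965] p [0.4977 0.2028 0.3172] psi 165.75 tx [-0.187 -0.038 -0.982] F [2.4 0.2 0.7] T [ 0.05 -0.33 -0.01] w 0.0857
tool shift [ 0.1391 -0.0148  0.0135] rows40 3.4774729706212826
```

Emit:
arm_command([
  {"x": 0,"y": 0,"z": 0,"roll": 0,"fingers": 1},
  {"x": 0,"y": 0,"z": 0,"roll": 0,"fingers": 1},
])

```text
clock: 18.82
eef_pos: [0.504, 0.2049, 0.3301]
tool_rot: [-0.407, 0.606, 0.462, 0.503]
ft_force: [0.3, 0.3, -1.9]
grip_width: 0.0853
```

```bash
python3 st.py .489 .207 .177
```

```text
t 18.82 q [ 0.367  0.491  0.689  1.932  0.031 -0.965] p [0.504  0.2049 0.3301] psi 165.85 tx [-0.162 -0.029 -0.986] F [ 0.3  0.3 -1.9] T [ 0.06 -0.17  0.  ] w 0.0853
tool shift [ 0.1534 -0.0081  0.0088] rows40 3.835563699166588
```

Emit:
arm_command([
  {"x": 0,"y": 0.04,"z": 0,"roll": 0,"fingers": 1},
  {"x": 0,"y": 0.04,"z": 0,"roll": 0,"fingers": 1},
  {"x": 0,"y": 0.04,"z": 0,"roll": 0,"fingers": 1},
])

```text
clock: 19.07
eef_pos: [0.3962, 0.2348, 0.3451]
tool_rot: [-0.405, 0.607, 0.459, 0.507]
ft_force: [-0.5, 1.1, 0.9]
grip_width: 0.0855
```

```bash
python3 st.py .489 .207 .177
```

```text
t 19.07 q [ 0.497  0.287  0.427  1.862  0.052 -0.826] p [0.3962 0.2348 0.3451] psi 165.32 tx [-0.157 -0.026 -0.987] F [-0.5  1.1  0.9] T [ 0.03 -0.15  0.03] w 0.0855
tool shift [ 0.1521 -0.1203  0.0066] rows40 3.8026534106572223
```

Emit:
arm_command([
  {"x": 0,"y": 0,"z": 0,"roll": 0,"fingers": 1},
  {"x": 0,"y": 0,"z": 0,"roll": 0,"fingers": 1},
])

```text
clock: 19.23
eef_pos: [0.3908, 0.2363, 0.3494]
tool_rot: [-0.407, 0.604, 0.461, 0.508]
ft_force: [0.7, -1.1, -0.0]
grip_width: 0.0855
```

```bash
python3 st.py .489 .207 .177
```

```text
t 19.23 q [ 0.504  0.275  0.422  1.864  0.054 -0.825] p [0.3908 0.2363 0.3494] psi 165.67 tx [-0.153 -0.023 -0.988] F [ 0.7 -1.1 -0. ] T [ 0.07 -0.14  0.03] w 0.0855
tool shift [ 0.156  -0.126   0.0053] rows40 3.9001647830532593
```

Emit:
arm_command([
  {"x": 0.03,"y": 0.025,"z": 0,"roll": 0,"fingers": 1},
  {"x": 0.03,"y": 0.025,"z": 0,"roll": 0,"fingers": 1},
  {"x": 0.03,"y": 0.025,"z": 0,"roll": 0,"fingers": 1},
])

```text
clock: 19.48
eef_pos: [0.3139, 0.2565, 0.2747]
tool_rot: [-0.407, 0.597, 0.458, 0.518]
ft_force: [-0.5, 0.3, 0.3]
grip_width: 0.0854
```

```bash
python3 st.py .489 .207 .177;python3 -c "
from h import *
cam('wrist');cam('wrist')"; python3 st.py .489 .207 .177
```

```text
t 19.48 q [ 0.628  0.129  0.052  1.608  0.069 -0.696] p [0.3139 0.2565 0.2747] psi 165.44 tx [-0.133 -0.011 -0.991] F [-0.5  0.3  0.3] T [ 0.06 -0.11 -0.  ] w 0.0854
tool shift [ 0.0741 -0.1928 -0.0007] rows40 4.820184516143625
t 19.58 q [ 0.631  0.13   0.034  1.611  0.07  -0.697] p [0.3054 0.2519 0.2687] psi 165.56 tx [-0.15  -0.023 -0.988] F [0.1 0.2 0.6] T [-0.01 -0.16  0.  ] w 0.0855
tool shift [ 0.0641 -0.2     0.0062] rows40 4.999941511963765
```

Emit:
arm_command([
  {"x": -0.035,"y": -0.02,"z": 0,"roll": 0,"fingers": 1},
])

```text
clock: 19.67
eef_pos: [0.3219, 0.2442, 0.2942]
tool_rot: [-0.407, 0.609, 0.461, 0.501]
ft_force: [0.6, 0.7, 0.2]
grip_width: 0.085
```

```bash
python3 st.py .489 .207 .177;python3 -c "
from h import *
cam('wrist');cam('wrist')"; python3 st.py .489 .207 .177
```

```text
t 19.67 q [ 0.595  0.165  0.137  1.702  0.065 -0.737] p [0.3219 0.2442 0.2942] psi 165.67 tx [-0.167 -0.034 -0.985] F [0.6 0.7 0.2] T [ 0.09 -0.23  0.02] w 0.085
tool shift [ 0.0888 -0.1871  0.012 ] rows40 4.677447190038405
t 19.77 q [ 0.59   0.166  0.164  1.704  0.063 -0.736] p [0.3324 0.2479 0.3025] psi 165.5 tx [-0.147 -0.022 -0.989] F [0.7 0.4 0.9] T [ 0.06 -0.2  -0.04] w 0.0851
tool shift [ 0.1021 -0.1775  0.0055] rows40 4.436370324079772
```

Emit:
arm_command([
  {"x": 0.04,"y": 0,"z": 0,"roll": 0,"fingers": 1},
  {"x": 0.04,"y": 0,"z": 0,"roll": 0,"fingers": 1},
  {"x": -0.04,"y": -0.01,"z": 0,"roll": 0,"fingers": 1},
])

```text
clock: 20.02
eef_pos: [0.311, 0.2271, 0.2333]
tool_rot: [-0.402, 0.624, 0.458, 0.488]
ft_force: [-11.3, -7.2, -12.9]
grip_width: 0.0852
```

```bash
python3 st.py .489 .207 .177;python3 -c "
from h import *
cam('wrist');cam('wrist')"; python3 st.py .489 .207 .177
```

```text
t 20.02 q [ 0.576  0.173 -0.017  1.58   0.062 -0.746] p [0.311  0.2271 0.2333] psi 164.89 tx [-0.199 -0.055 -0.978] F [-11.3  -7.2 -12.9] T [-0.41  0.43  0.1 ] w 0.0852
tool shift [ 0.0207 -0.1843  0.0293] rows40 4.608560483551168
t 20.12 q [ 0.574  0.17   0.055  1.594  0.062 -0.747] p [0.3357 0.2417 0.2582] psi 165.17 tx [-0.149 -0.023 -0.989] F [2.2 1.9 1.8] T [ 0.14 -0.23 -0.01] w 0.0851
tool shift [ 0.0583 -0.1668  0.0092] rows40 4.169033544165986
```

The tilt comes from shoulder creep after long up-strokes: z drop ≈ 0.5 m × tilt change. A long down-stroke followed by idle rows should undo it. I'll rise over the screw first and let it settle.

Emit:
arm_command([
  {"x": -0.028,"y": -0.028,"z": 0,"roll": -0.01,"fingers": 1},
  {"x": -0.028,"y": -0.028,"z": 0,"roll": -0.01,"fingers": 1},
  {"x": -0.028,"y": -0.028,"z": 0,"roll": -0.01,"fingers": 1},
  {"x": -0.028,"y": -0.028,"z": 0,"roll": 0,"fingers": 1},
  {"x": -0.028,"y": -0.02,"z": 0,"roll": 0,"fingers": 1},
])

```text
clock: 20.53
eef_pos: [0.4917, 0.2161, 0.385]
tool_rot: [-0.416, 0.588, 0.466, 0.514]
ft_force: [1.1, 1.2, -0.0]
grip_width: 0.0855
```

```bash
python3 st.py .489 .207 .42;python3 -c "
from h import *
for i in range(8):cam('wrist')"; python3 st.py .489 .207 .42
```

```text
t 20.53 q [ 0.391  0.468  0.806  2.029  0.038 -0.961] p [0.4917 0.2161 0.385 ] psi 167.22 tx [-0.125 -0.011 -0.992] F [ 1.1  1.2 -0. ] T [ 0.03 -0.21 -0.03] w 0.0855
tool shift [-0.0343  0.0048 -0.0108] rows40 0.85695494711559
t 20.93 q [ 0.395  0.463  0.785  2.026  0.038 -0.96 ] p [0.4854 0.216  0.3813] psi 167.3 tx [-0.136 -0.015 -0.991] F [-0.1 -0.6  0.1] T [ 0.01 -0.06 -0.04] w 0.0856
tool shift [-0.0386 -0.0004 -0.0098] rows40 0.9659887615942773
```

Emit:
arm_command([
  {"x": 0.04,"y": 0,"z": -0.004,"roll": 0,"fingers": 1},
  {"x": 0.04,"y": 0,"z": -0.004,"roll": 0,"fingers": 1},
  {"x": 0.04,"y": -0.003,"z": 0,"roll": 0,"fingers": 1},
  {"x": 0.015,"y": -0.005,"z": 0,"roll": 0,"fingers": 1},
  {"x": 0,"y": 0,"z": 0,"roll": 0,"fingers": 1},
  {"x": 0,"y": 0,"z": 0,"roll": 0,"fingers": 1},
])

```text
clock: 21.43
eef_pos: [0.4672, 0.2058, 0.2444]
tool_rot: [-0.418, 0.588, 0.469, 0.51]
ft_force: [0.5, 0.3, 0.7]
grip_width: 0.0856
```

```bash
python3 st.py .489 .207 .25
```

```text
t 21.43 q [ 0.39   0.361  0.277  1.612  0.037 -0.971] p [0.4672 0.2058 0.2444] psi 167.69 tx [-0.129 -0.013 -0.991] F [0.5 0.3 0.7] T [ 0.04 -0.13  0.07] w 0.0856
tool shift [-0.0084 -0.0202  0.0055] rows40 0.5047352806397324
```

Emit:
arm_command([
  {"x": 0,"y": 0,"z": 0,"roll": 0,"fingers": 1},
  {"x": 0,"y": 0,"z": 0,"roll": 0,"fingers": 1},
  {"x": 0,"y": 0,"z": 0,"roll": 0,"fingers": 1},
  {"x": 0,"y": 0,"z": 0,"roll": 0,"fingers": 1},
  {"x": 0,"y": 0,"z": 0,"roll": 0,"fingers": 1},
  {"x": 0,"y": 0,"z": 0,"roll": 0,"fingers": 1},
])

```text
clock: 21.93
eef_pos: [0.4698, 0.2082, 0.2518]
tool_rot: [-0.42, 0.583, 0.468, 0.515]
ft_force: [-0.9, 0.1, 0.1]
grip_width: 0.0852
```

```bash
python3 st.py .489 .207 .25
```

```text
t 21.93 q [ 0.393  0.355  0.289  1.617  0.038 -0.97 ] p [0.4698 0.2082 0.2518] psi 167.85 tx [-0.118 -0.008 -0.993] F [-0.9  0.1  0.1] T [ 0.04 -0.1  -0.01] w 0.0852
tool shift [-0.0005 -0.0191  0.0029] rows40 0.4784500232118442
```

It works: tilt is reversing (−0.136 → −0.118) while z creeps up. I'll keep going.

Emit:
arm_command([
  {"x": 0,"y": -0.004,"z": 0,"roll": 0,"fingers": 1},
  {"x": 0,"y": -0.004,"z": 0,"roll": 0,"fingers": 1},
  {"x": 0,"y": -0.004,"z": 0,"roll": 0,"fingers": 1},
  {"x": 0,"y": -0.004,"z": 0,"roll": 0,"fingers": 1},
  {"x": 0,"y": 0,"z": 0,"roll": 0,"fingers": 1},
  {"x": 0,"y": 0,"z": 0,"roll": 0,"fingers": 1},
  {"x": 0,"y": 0,"z": 0,"roll": 0,"fingers": 1},
  {"x": 0,"y": 0,"z": 0,"roll": 0,"fingers": 1},
  {"x": 0,"y": 0,"z": 0,"roll": 0,"fingers": 1},
  {"x": 0,"y": 0,"z": 0,"roll": 0,"fingers": 1},
  {"x": 0,"y": 0,"z": 0,"roll": 0,"fingers": 1},
  {"x": 0,"y": 0,"z": 0,"roll": 0,"fingers": 1},
])

```text
clock: 22.93
eef_pos: [0.4878, 0.2044, 0.2498]
tool_rot: [-0.42, 0.583, 0.468, 0.515]
ft_force: [-1.3, -0.2, -0.3]
grip_width: 0.0856
```

```bash
python3 st.py .489 .207 .25
```

```text
t 22.93 q [ 0.374  0.388  0.331  1.627  0.036 -0.988] p [0.4878 0.2044 0.2498] psi 167.82 tx [-0.117 -0.008 -0.993] F [-1.3 -0.2 -0.3] T [ 0.01 -0.14 -0.01] w 0.0856
tool shift [-0.0003 -0.0006  0.0028] rows40 0.06881334809069609
```

Emit:
arm_command([
  {"x": -0.04,"y": 0,"z": 0,"roll": 0,"fingers": 1},
  {"x": -0.04,"y": 0,"z": 0,"roll": 0,"fingers": 1},
  {"x": -0.04,"y": 0.01,"z": 0,"roll": 0,"fingers": 1},
  {"x": -0.04,"y": 0.01,"z": 0,"roll": 0,"fingers": 1},
])

```text
clock: 23.27
eef_pos: [0.4773, 0.2056, 0.3986]
tool_rot: [-0.414, 0.598, 0.472, 0.499]
ft_force: [2.0, 1.4, 1.2]
grip_width: 0.0853
```

```bash
python3 st.py .489 .207 .42;python3 -c "
from h import *
for i in range(8):cam('wrist')"; python3 st.py .489 .207 .42
```

```text
t 23.27 q [ 0.383  0.479  0.854  2.105  0.037 -0.979] p [0.4773 0.2056 0.3986] psi 167.59 tx [-0.16  -0.025 -0.987] F [2.  1.4 1.2] T [ 0.1  -0.23  0.01] w 0.0853
tool shift [-0.0231 -0.0078  0.0025] rows40 0.5768059498923861
t 23.67 q [ 0.383  0.479  0.846  2.098  0.037 -0.979] p [0.4778 0.2058 0.3957] psi 167.59 tx [-0.162 -0.025 -0.987] F [-0.6  0.1 -1.2] T [-0.   -0.19  0.03] w 0.0854
tool shift [-0.0258 -0.0068  0.0021] rows40 0.6450628127643471
```

Emit:
arm_command([
  {"x": 0.041,"y": 0,"z": 0,"roll": 0,"fingers": 1},
  {"x": 0.041,"y": 0,"z": 0,"roll": 0,"fingers": 1},
  {"x": 0.041,"y": 0,"z": 0,"roll": 0,"fingers": 1},
  {"x": 0.041,"y": 0,"z": 0,"roll": 0,"fingers": 1},
  {"x": 0,"y": 0,"z": 0,"roll": 0,"fingers": 1},
  {"x": 0,"y": 0,"z": 0,"roll": 0,"fingers": 1},
  {"x": 0,"y": 0,"z": 0,"roll": 0,"fingers": 1},
  {"x": 0,"y": 0,"z": 0,"roll": 0,"fingers": 1},
  {"x": 0,"y": 0,"z": 0,"roll": 0,"fingers": 1},
  {"x": 0,"y": 0,"z": 0,"roll": 0,"fingers": 1},
  {"x": 0,"y": 0,"z": 0,"roll": 0,"fingers": 1},
  {"x": 0,"y": 0,"z": 0,"roll": 0,"fingers": 1},
])

```text
clock: 24.67
eef_pos: [0.449, 0.1996, 0.2314]
tool_rot: [-0.413, 0.601, 0.472, 0.496]
ft_force: [-0.6, -0.0, 0.5]
grip_width: 0.0854
```

```bash
python3 st.py .489 .207 .25
```

```text
t 24.67 q [ 0.392  0.36   0.235  1.611  0.038 -0.968] p [0.449  0.1996 0.2314] psi 167.47 tx [-0.166 -0.027 -0.986] F [-0.6 -0.   0.5] T [ 0.07 -0.19 -0.  ] w 0.0854
tool shift [-0.0252 -0.0341  0.0143] rows40 0.8515156845143048
```

Emit:
arm_command([
  {"x": -0.04,"y": -0.01,"z": 0,"roll": 0,"fingers": 1},
  {"x": -0.04,"y": -0.01,"z": 0,"roll": 0,"fingers": 1},
  {"x": -0.04,"y": -0.01,"z": 0,"roll": 0,"fingers": 1},
  {"x": -0.03,"y": 0,"z": 0,"roll": 0,"fingers": 1},
  {"x": 0,"y": 0,"z": 0,"roll": 0,"fingers": 1},
  {"x": 0,"y": 0,"z": 0,"roll": 0,"fingers": 1},
])

```text
clock: 25.17
eef_pos: [0.4957, 0.1938, 0.3713]
tool_rot: [-0.41, 0.608, 0.474, 0.488]
ft_force: [-0.1, 0.7, -1.1]
grip_width: 0.0852
```

```bash
python3 st.py .489 .207 .42;python3 -c "
from h import *
for i in range(2):cam('wrist')"; python3 st.py .489 .207 .42
```

```text
t 25.17 q [ 0.353  0.522  0.845  2.084  0.031 -1.007] p [0.4957 0.1938 0.3713] psi 167.38 tx [-0.188 -0.037 -0.981] F [-0.1  0.7 -1.1] T [ 0.07 -0.22 -0.  ] w 0.0852
tool shift [-0.047   0.0179  0.0079] rows40 1.175870558137371
t 25.27 q [ 0.353  0.521  0.84   2.083  0.031 -1.007] p [0.4946 0.1935 0.3707] psi 167.38 tx [-0.19  -0.037 -0.981] F [-0.4  0.4 -0.3] T [ 0.01 -0.17  0.02] w 0.0854
tool shift [-0.0478  0.0171  0.0082] rows40 1.1955160546747081
```

Emit:
arm_command([
  {"x": 0.04,"y": 0,"z": 0,"roll": 0,"fingers": 1},
  {"x": 0.04,"y": 0,"z": 0,"roll": 0,"fingers": 1},
  {"x": 0.04,"y": 0,"z": 0,"roll": 0,"fingers": 1},
  {"x": 0.03,"y": 0,"z": 0,"roll": 0,"fingers": 1},
])

```text
clock: 25.6
eef_pos: [0.4715, 0.1905, 0.2245]
tool_rot: [-0.413, 0.601, 0.472, 0.495]
ft_force: [0.6, 0.6, -0.0]
grip_width: 0.085
```

```bash
python3 st.py .489 .207 .25;python3 -c "
from h import *
for i in range(4):cam('wrist')"; python3 st.py .489 .207 .25
```

```text
t 25.6 q [ 0.362  0.401  0.278  1.617  0.033 -0.999] p [0.4715 0.1905 0.2245] psi 167.53 tx [-0.169 -0.029 -0.985] F [ 0.6  0.6 -0. ] T [ 0.   -0.2   0.02] w 0.085
tool shift [-0.0286 -0.0093  0.018 ] rows40 0.7140041221444743
t 25.8 q [ 0.362  0.403  0.29   1.626  0.033 -0.999] p [0.4733 0.1911 0.2283] psi 167.54 tx [-0.168 -0.029 -0.985] F [0.9 0.9 1.1] T [ 0.07 -0.2  -0.02] w 0.0853
tool shift [-0.0245 -0.0083  0.0174] rows40 0.6114067426529268
```

Single moves with a hold don't lose tilt, and long fast down-strokes gain it. I'll go beside the mill over clear bench for one long down-stroke.

Emit:
arm_command([
  {"x": -0.025,"y": 0,"z": -0.03,"roll": 0,"fingers": 1},
  {"x": -0.025,"y": 0,"z": -0.03,"roll": 0,"fingers": 1},
])

```text
clock: 25.97
eef_pos: [0.4705, 0.1373, 0.282]
tool_rot: [-0.415, 0.599, 0.475, 0.494]
ft_force: [1.1, -0.4, 0.5]
grip_width: 0.0857
```

```bash
python3 -c "
from h import *
for i in range(2):cam('wrist')"; python3 st.py .45 .02 .38
```

```text
t 26.07 q [ 0.267  0.352  0.369  1.746  0.017 -1.095] p [0.4733 0.1353 0.2869] psi 167.69 tx [-0.157 -0.026 -0.987] F [-0.1  0.3  0.9] T [ 0.08 -0.2  -0.02] w 0.085
tool shift [-0.0853  0.012  -0.1229] rows40 3.071584308330772
```

Emit:
arm_command([
  {"x": -0.025,"y": 0,"z": -0.03,"roll": 0,"fingers": 1},
  {"x": -0.025,"y": 0,"z": -0.03,"roll": 0,"fingers": 1},
])

```text
clock: 26.23
eef_pos: [0.4712, 0.083, 0.3391]
tool_rot: [-0.417, 0.594, 0.473, 0.5]
ft_force: [1.2, 0.5, 0.4]
grip_width: 0.085
```

```bash
python3 -c "
from h import *
for i in range(2):cam('wrist')"; python3 st.py .45 .02 .38
```

```text
t 26.33 q [ 0.168  0.326  0.476  1.868  0.002 -1.192] p [0.4729 0.0808 0.3429] psi 167.67 tx [-0.144 -0.022 -0.989] F [-0.8  0.3  0.6] T [ 0.07 -0.18  0.01] w 0.0857
tool shift [-0.032   0.0144 -0.0661] rows40 1.6521778509657077
```

Emit:
arm_command([
  {"x": -0.025,"y": 0,"z": -0.03,"roll": 0,"fingers": 1},
  {"x": -0.025,"y": 0,"z": -0.025,"roll": 0,"fingers": 1},
])

```text
clock: 26.5
eef_pos: [0.47, 0.0328, 0.393]
tool_rot: [-0.418, 0.592, 0.471, 0.504]
ft_force: [0.9, 0.1, 0.9]
grip_width: 0.0853
```

```bash
python3 -c "
from h import *
for i in range(2):cam('wrist')"; python3 st.py .45 .02 .38
```

```text
t 26.6 q [ 0.073  0.33   0.624  2.002 -0.01  -1.285] p [0.4715 0.0313 0.396 ] psi 167.68 tx [-0.136 -0.02  -0.991] F [-0.2  0.2  0.8] T [ 0.06 -0.18  0.  ] w 0.0857
tool shift [ 0.0189  0.0163 -0.0147] rows40 0.4735269867382188
```

Emit:
arm_command([
  {"x": 0.035,"y": 0,"z": 0,"roll": 0,"fingers": 1},
  {"x": 0.04,"y": 0,"z": 0,"roll": 0,"fingers": 1},
  {"x": 0.04,"y": 0,"z": 0,"roll": 0,"fingers": 1},
  {"x": 0.04,"y": 0,"z": 0,"roll": 0,"fingers": 1},
  {"x": 0.04,"y": 0,"z": 0,"roll": 0,"fingers": 1},
  {"x": 0.04,"y": 0,"z": 0,"roll": 0,"fingers": 1},
])

```text
clock: 27.1
eef_pos: [0.4622, 0.0327, 0.1712]
tool_rot: [-0.429, 0.575, 0.459, 0.525]
ft_force: [1.0, -0.3, 0.0]
grip_width: 0.0851
```

```bash
python3 st.py;python3 -c "
from h import *
for i in range(4):cam('wrist')"; python3 st.py .489 .207 .25
```

```text
t 27.1 q [ 0.075  0.255 -0.055  1.344 -0.005 -1.283] p [0.4622 0.0327 0.1712] psi 167.75 tx [-0.082 -0.011 -0.997] F [ 1.  -0.3  0. ] T [ 0.01 -0.15 -0.  ] w 0.0851
t 27.3 q [ 0.074  0.257 -0.049  1.353 -0.006 -1.284] p [0.4617 0.0324 0.1728] psi 167.74 tx [-0.087 -0.012 -0.996] F [1.  0.1 1.4] T [ 0.02 -0.14 -0.  ] w 0.0855
tool shift [-0.0814  0.0167  0.1741] rows40 4.351725160404468
```

Emit:
arm_command([
  {"x": -0.038,"y": 0,"z": 0,"roll": 0,"fingers": 1},
  {"x": -0.038,"y": 0,"z": 0,"roll": 0,"fingers": 1},
])

```text
clock: 27.47
eef_pos: [0.4661, 0.0339, 0.2482]
tool_rot: [-0.426, 0.579, 0.462, 0.52]
ft_force: [1.3, -0.6, 1.4]
grip_width: 0.0856
```

```bash
python3 -c "
from h import *
for i in range(2):cam('wrist')"; python3 st.py
```

```text
t 27.57 q [ 0.076  0.24   0.143  1.554 -0.005 -1.282] p [0.4716 0.0344 0.2546] psi 167.79 tx [-0.079 -0.011 -0.997] F [1.  0.  0.2] T [ 0.03 -0.12  0.01] w 0.0853
```

Emit:
arm_command([
  {"x": -0.038,"y": 0,"z": 0,"roll": 0,"fingers": 1},
  {"x": -0.038,"y": 0,"z": 0,"roll": 0,"fingers": 1},
])

```text
clock: 27.73
eef_pos: [0.4727, 0.0354, 0.3229]
tool_rot: [-0.427, 0.576, 0.46, 0.523]
ft_force: [1.2, 0.4, 1.1]
grip_width: 0.0855
```

```bash
python3 -c "
from h import *
for i in range(2):cam('wrist')"; python3 st.py
```

```text
t 27.83 q [ 0.078  0.25   0.346  1.741 -0.005 -1.281] p [0.4768 0.0357 0.3289] psi 167.83 tx [-0.074 -0.01  -0.997] F [1.2 0.4 0.9] T [ 0.03 -0.11 -0.01] w 0.0854
```

Emit:
arm_command([
  {"x": -0.035,"y": 0,"z": 0,"roll": 0,"fingers": 1},
  {"x": -0.035,"y": 0,"z": 0,"roll": 0,"fingers": 1},
])

```text
clock: 28.0
eef_pos: [0.4752, 0.0364, 0.3914]
tool_rot: [-0.427, 0.577, 0.461, 0.522]
ft_force: [0.2, -0.6, 2.2]
grip_width: 0.0855
```

```bash
python3 -c "
from h import *
for i in range(2):cam('wrist')"; python3 st.py
```

```text
t 28.1 q [ 0.08   0.291  0.577  1.936 -0.004 -1.28 ] p [0.4786 0.0367 0.396 ] psi 167.84 tx [-0.079 -0.011 -0.997] F [ 1.1 -0.   1.7] T [-0.01 -0.16  0.04] w 0.0855
```

Emit:
arm_command([
  {"x": 0.035,"y": 0,"z": 0,"roll": 0,"fingers": 1},
  {"x": 0.04,"y": 0,"z": 0,"roll": 0,"fingers": 1},
  {"x": 0.04,"y": 0,"z": 0,"roll": 0,"fingers": 1},
  {"x": 0.04,"y": 0,"z": 0,"roll": 0,"fingers": 1},
  {"x": 0.04,"y": 0,"z": 0,"roll": 0,"fingers": 1},
  {"x": 0.03,"y": 0,"z": 0,"roll": 0,"fingers": 1},
])

```text
clock: 28.6
eef_pos: [0.489, 0.0381, 0.1908]
tool_rot: [-0.443, 0.554, 0.446, 0.546]
ft_force: [1.3, -0.3, 0.3]
grip_width: 0.0856
```

```bash
python3 -c "
from h import *
for i in range(3):cam('wrist')"; python3 st.py .489 .207 .25
```

```text
t 28.75 q [ 0.08   0.236 -0.022  1.328 -0.003 -1.28 ] p [0.4877 0.038  0.1913] psi 167.93 tx [-0.015 -0.005 -1.   ] F [-0.2  0.4  1.4] T [0.02 0.02 0.09] w 0.0849
tool shift [-0.0595  0.0349  0.1651] rows40 4.128340638205752
```

Tilt is now 1°. I'm returning over the screw in short held steps.

Emit:
arm_command([
  {"x": -0.03,"y": 0.007,"z": 0.02,"roll": 0,"fingers": 1},
  {"x": -0.03,"y": 0.007,"z": 0.02,"roll": 0,"fingers": 1},
])

```text
clock: 28.92
eef_pos: [0.4831, 0.0783, 0.2525]
tool_rot: [-0.44, 0.558, 0.446, 0.544]
ft_force: [0.6, -0.1, 0.3]
grip_width: 0.0853
```

```bash
python3 -c "
from h import *
for i in range(2):cam('wrist')"; python3 st.py .489 .207 .25
```

```text
t 29.02 q [ 0.166  0.217  0.125  1.486 -0.002 -1.193] p [0.487 0.081 0.258] psi 167.86 tx [-0.007 -0.003 -1.   ] F [ 0.  -0.8  1. ] T [ 0.05 -0.05  0.01] w 0.0853
tool shift [0.0075 0.0245 0.1236] rows40 3.0911505693450825
```

Emit:
arm_command([
  {"x": 0,"y": 0.007,"z": 0.035,"roll": 0,"fingers": 1},
  {"x": 0,"y": 0.007,"z": 0.035,"roll": 0,"fingers": 1},
])

```text
clock: 29.18
eef_pos: [0.4939, 0.1503, 0.2671]
tool_rot: [-0.445, 0.55, 0.439, 0.554]
ft_force: [1.6, 0.2, 0.9]
grip_width: 0.0854
```

```bash
python3 -c "
from h import *
for i in range(2):cam('wrist')"; python3 st.py .489 .207 .25
```

```text
t 29.28 q [ 0.304  0.25   0.189  1.501 -0.003 -1.054] p [0.4936 0.1538 0.2663] psi 167.8 tx [ 0.009 -0.001 -1.   ] F [-0.1 -0.5  0.3] T [-0.04  0.03  0.  ] w 0.0855
tool shift [0.0162 0.0159 0.051 ] rows40 1.2760140117924659
```

Emit:
arm_command([
  {"x": 0.005,"y": 0.009,"z": 0.026,"roll": 0,"fingers": 1},
  {"x": 0.005,"y": 0.007,"z": 0.025,"roll": 0,"fingers": 1},
])

```text
clock: 29.45
eef_pos: [0.4931, 0.2064, 0.263]
tool_rot: [-0.447, 0.545, 0.439, 0.557]
ft_force: [1.3, -0.1, 0.0]
grip_width: 0.0854
```

```bash
python3 st.py; python3 - <<'E'
from h import *
for i in range(2): cam("wrist")
W=cam("wrist"); o=get_obs();R=Ro.from_quat(o["tool_rot"]).as_matrix();p=np.array(o["eef_pos"])
im=W["img"].copy(); print(proj(W,(.489,.207,.230)))
for d,col in((.029,(255,0,0)),(p[2]*0+.23-p[2],(0,255,0))):
    X=p-R[:,0]*d; print(X.round(3),proj(W,X)); cv2.circle(im,tuple(proj(W,X).astype(int)),3,col,-1)
save("w14.png",im)
E
python3 st.py .489 .207 .177
```

```text
t 29.45 q [ 0.401  0.276  0.216  1.49  -0.007 -0.953] p [0.4931 0.2064 0.263 ] psi 167.57 tx [ 0.021  0.001 -1.   ] F [ 1.3 -0.1  0. ] T [-0.02 -0.03 -0.  ] w 0.0854
[322.62191104 253.25675291]
[0.492 0.207 0.291] [314.19385327 304.27534231]
[0.493 0.207 0.23 ] [314.75341782 254.00668604]
t 29.6 q [ 0.402  0.278  0.214  1.49  -0.008 -0.956] p [0.4924 0.2066 0.2618] psi 167.78 tx [ 0.019 -0.    -1.   ] F [-0.3 -0.3 -0.1] T [-0.01  0.   -0.01] w 0.0853
tool shift [ 0.0847  0.005  -0.0006] rows40 2.1167587798278014
```

View pics/w14.png

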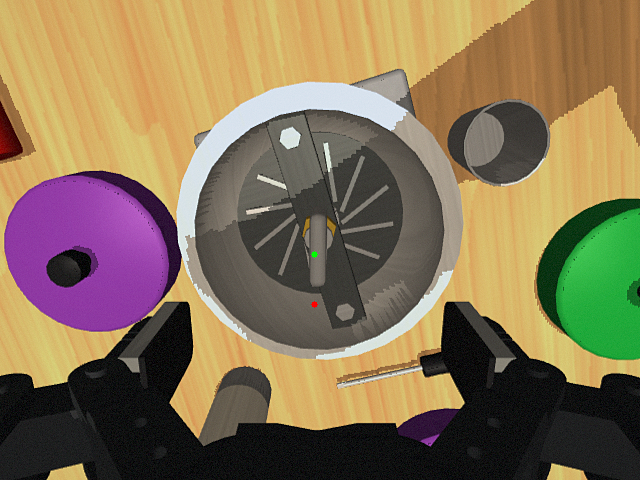

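The wrist view shows the spade head centred at (318,250), parallel to the pads and within 2 mm of the tool axis. It stands about 17.5° off the bridge line, so the screw is ≈1.27 rad out, consistent with the other views. Descending.

Emit:
arm_command([
  {"x": 0.03,"y": 0.0025,"z": 0,"roll": 0,"fingers": 1},
  {"x": 0.025,"y": 0,"z": 0,"roll": 0,"fingers": 1},
])

```text
clock: 29.77
eef_pos: [0.4971, 0.2079, 0.2148]
tool_rot: [-0.45, 0.539, 0.437, 0.561]
ft_force: [-0.2, -0.4, -0.4]
grip_width: 0.0856
```

```bash
python3 - <<'E'
from h import *
for i in range(2): cam("wrist")
W=cam("wrist"); save("w15.png",W["img"])
E
python3 st.py .4895 .207 .177
```

```text
t 29.92 q [ 0.401  0.283  0.098  1.356 -0.009 -0.955] p [0.4956 0.2069 0.2137] psi 167.7 tx [ 0.031  0.003 -1.   ] F [-0.9  0.8  0.4] T [ 0.03  0.02 -0.03] w 0.0852
tool shift [ 0.0365  0.0071 -0.0015] rows40 0.9113674470244663
```

View pics/w15.png

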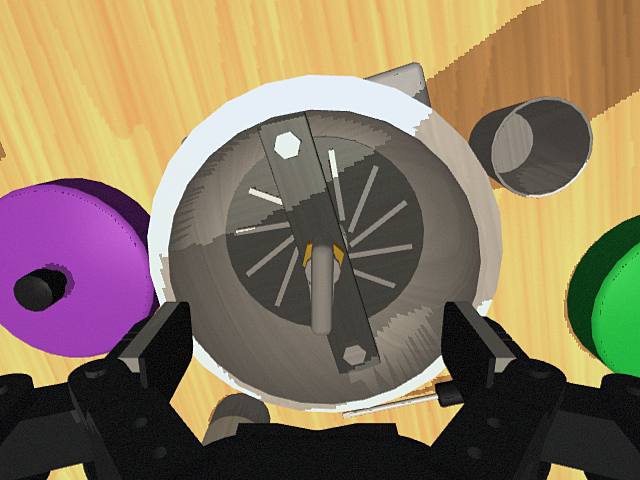

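Emit:
arm_command([
  {"x": 0.018,"y": 0.003,"z": 0,"roll": 0,"fingers": 1},
  {"x": 0.012,"y": 0,"z": 0,"roll": 0,"fingers": 1},
])

```text
clock: 30.08
eef_pos: [0.4977, 0.2072, 0.19]
tool_rot: [-0.45, 0.538, 0.436, 0.564]
ft_force: [-0.8, -1.2, -0.6]
grip_width: 0.0856
```

```bash
python3 - <<'E'
from h import *
for i in range(2): cam("wrist")
W=cam("wrist"); S=cam("scene");D=cam("side");save("w16.png",W["img"])
save("sd16.png",np.hstack([cv2.resize(c["img"][y:y+100,x:x+100],None,fx=3.9,fy=3.9,interpolation=2) for c,x,y in((S,340,200),(D,245,200))]))
E
python3 st.py .4895 .207 .177
```

```text
t 30.33 q [ 0.401  0.288  0.044  1.285 -0.009 -0.953] p [0.4983 0.2079 0.1907] psi 167.58 tx [ 0.042  0.007 -0.999] F [0.1 0.7 0.1] T [-0.01  0.04 -0.03] w 0.0853
tool shift [ 0.0133  0.0089 -0.003 ] rows40 0.3322051206406141
```

View pics/w16.png

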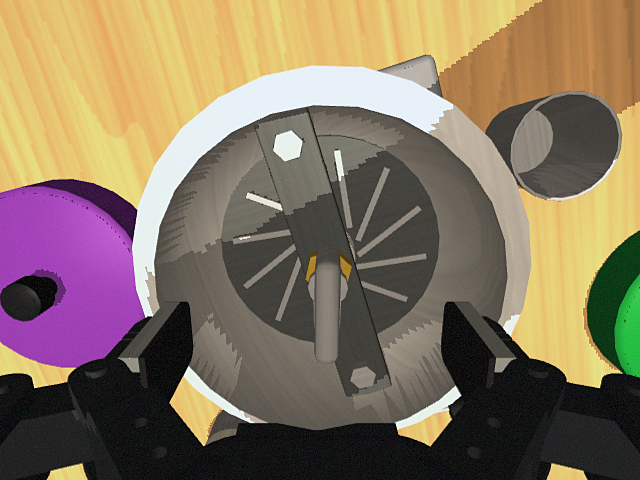

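View pics/sd16.png

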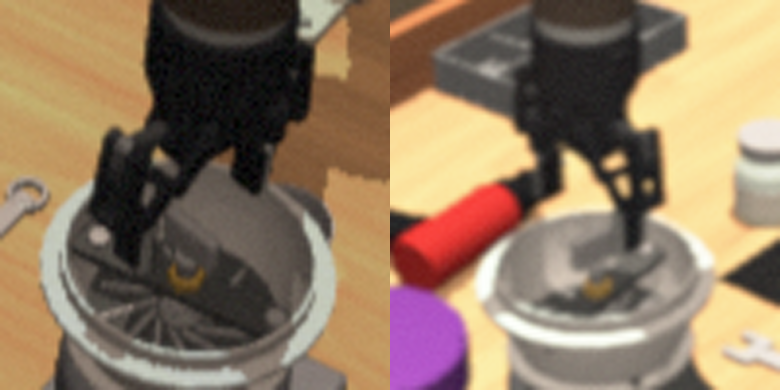

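Emit:
arm_command([
  {"x": 0.01,"y": 0.004,"z": -0.002,"roll": 0,"fingers": 1},
])

```text
clock: 30.42
eef_pos: [0.4969, 0.2077, 0.1837]
tool_rot: [-0.451, 0.536, 0.435, 0.566]
ft_force: [-0.3, -0.3, -0.2]
grip_width: 0.0858
```

```bash
python3 - <<'E'
from h import *
for i in range(2): cam("wrist")
W=cam("wrist"); save("w17.png",W["img"])
E
python3 st.py .4895 .207 .177
```

```text
t 30.57 q [ 0.402  0.284  0.014  1.259 -0.009 -0.952] p [0.4945 0.2068 0.1813] psi 167.57 tx [ 0.042  0.008 -0.999] F [1.1 0.5 0.9] T [0.05 0.03 0.01] w 0.0857
tool shift [ 0.0041  0.0051 -0.001 ] rows40 0.1263730109762686
```

View pics/w17.png

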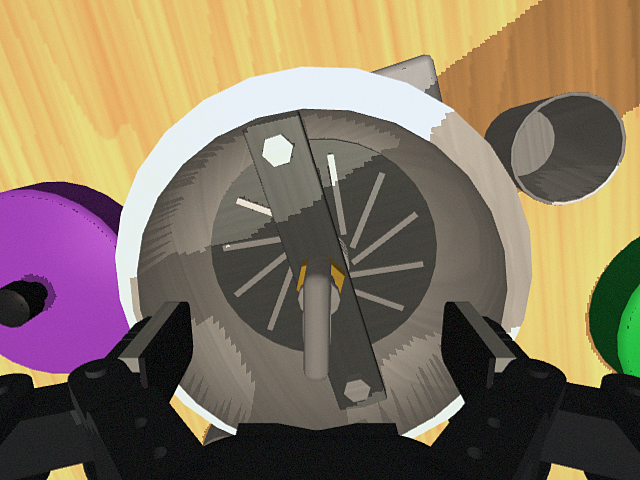

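Emit:
arm_command([
  {"x": 0.004,"y": 0,"z": 0,"roll": 0,"fingers": 0.4},
  {"x": 0,"y": 0,"z": 0,"roll": 0,"fingers": 0},
  {"x": 0,"y": 0,"z": 0,"roll": 0,"fingers": 0},
  {"x": 0,"y": 0,"z": 0,"roll": 0,"fingers": 0},
  {"x": 0,"y": 0,"z": 0,"roll": 0,"fingers": 0},
  {"x": 0,"y": 0,"z": 0,"roll": 0,"fingers": 0},
  {"x": 0,"y": 0,"z": 0,"roll": 0,"fingers": 0},
  {"x": 0,"y": 0,"z": 0,"roll": 0,"fingers": 0},
  {"x": 0,"y": 0,"z": 0,"roll": 0,"fingers": 0},
])

```text
clock: 31.32
eef_pos: [0.4941, 0.2081, 0.18]
tool_rot: [-0.449, 0.537, 0.437, 0.565]
ft_force: [0.9, -0.2, -0.3]
grip_width: 0.0078
```

```bash
python3 - <<'E'
from h import *
for i in range(2): cam("wrist")
W=cam("wrist"); save("w18.png",W["img"])
E
python3 st.py .4895 .207 .177
```

```text
t 31.47 q [ 0.403  0.285  0.012  1.255 -0.006 -0.952] p [0.4942 0.2081 0.1801] psi 167.6 tx [ 0.042  0.011 -0.999] F [0.3 0.  0.2] T [ 0.01  0.34 -0.08] w 0.0079
tool shift [ 0.0029  0.0045 -0.0022] rows40 0.11131557139218401
```

View pics/w18.png

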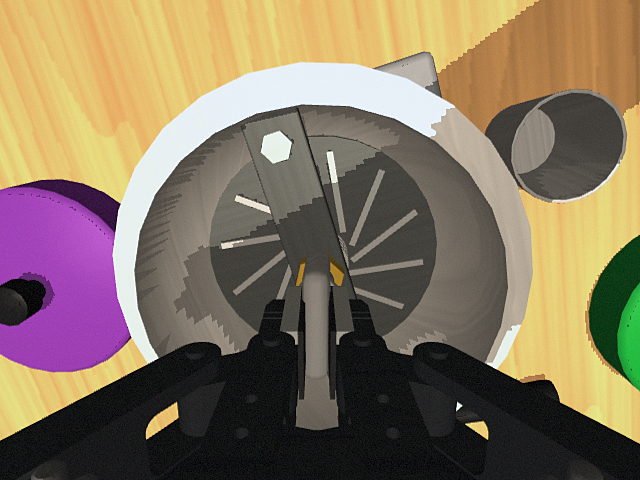

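The thumbscrew is gripped: width 7.9 mm, consistent with the 9 mm head since the knob also read about 2 mm low. Turning clockwise.

Emit:
arm_command([
  {"x": 0,"y": 0,"z": 0,"roll": 0.05,"fingers": 0},
  {"x": 0,"y": 0,"z": 0,"roll": 0.08,"fingers": 0},
  {"x": 0,"y": 0,"z": 0,"roll": 0.08,"fingers": 0},
  {"x": 0,"y": 0,"z": 0,"roll": 0.08,"fingers": 0},
])

```text
clock: 31.8
eef_pos: [0.4946, 0.2078, 0.1799]
tool_rot: [-0.36, 0.597, 0.351, 0.626]
ft_force: [0.1, 0.3, 0.3]
grip_width: 0.0073
```

```bash
python3 st.py; python3 -c "
from h import *
cam('wrist')"; python3 st.py
```

```text
t 31.8 q [ 0.402  0.285  0.012  1.255 -0.007 -0.652] p [0.4946 0.2078 0.1799] psi 150.35 tx [ 0.042  0.01  -0.999] F [0.1 0.3 0.3] T [-0.09  0.31  0.1 ] w 0.0073
t 31.85 q [ 0.402  0.286  0.012  1.255 -0.007 -0.649] p [0.4946 0.2078 0.1799] psi 150.2 tx [ 0.042  0.01  -0.999] F [0.8 0.8 0.5] T [-0.06  0.34 -0.11] w 0.0077
```

Emit:
arm_command([
  {"x": 0,"y": 0,"z": 0,"roll": 0.08,"fingers": 0},
  {"x": 0,"y": 0,"z": 0,"roll": 0.08,"fingers": 0},
  {"x": 0,"y": 0,"z": 0,"roll": 0.08,"fingers": 0},
  {"x": 0,"y": 0,"z": 0,"roll": 0.08,"fingers": 0},
  {"x": 0,"y": 0,"z": 0,"roll": 0.08,"fingers": 0},
  {"x": 0,"y": 0,"z": 0,"roll": 0.08,"fingers": 0},
  {"x": 0,"y": 0,"z": 0,"roll": 0.08,"fingers": 0},
])

```text
clock: 32.43
eef_pos: [0.4951, 0.2071, 0.1798]
tool_rot: [-0.169, 0.672, 0.167, 0.702]
ft_force: [-1.3, 0.1, 0.3]
grip_width: 0.0079
```

```bash
python3 st.py; python3 - <<'E'
from h import *
W=cam("wrist"); save("w19.png",W["img"])
E
python3 st.py
```

```text
t 32.43 q [ 0.402  0.286  0.013  1.255 -0.009 -0.077] p [0.4951 0.2071 0.1798] psi 117.44 tx [ 0.042  0.008 -0.999] F [-1.3  0.1  0.3] T [-0.22  0.47  0.09] w 0.0079
t 32.48 q [ 0.402  0.286  0.013  1.255 -0.009 -0.075] p [0.4951 0.2071 0.1797] psi 117.29 tx [ 0.042  0.008 -0.999] F [0.3 0.8 0.6] T [-0.01  0.29 -0.05] w 0.0075
```

View pics/w19.png

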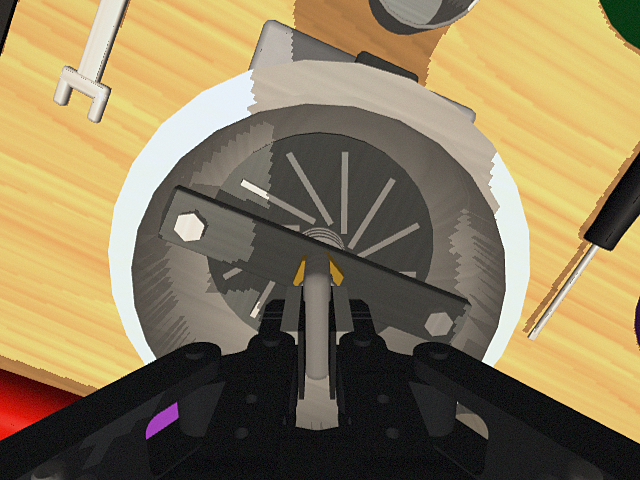

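The head turns with the gripper; about 22° should remain. I'll take smaller steps.

Emit:
arm_command([
  {"x": 0,"y": 0,"z": 0,"roll": 0.05,"fingers": 0},
  {"x": 0,"y": 0,"z": 0,"roll": 0.05,"fingers": 0},
  {"x": 0,"y": 0,"z": 0,"roll": 0.05,"fingers": 0},
  {"x": 0,"y": 0,"z": 0,"roll": 0.05,"fingers": 0},
  {"x": 0,"y": 0,"z": 0,"roll": 0.05,"fingers": 0},
])

```text
clock: 32.9
eef_pos: [0.4952, 0.2066, 0.1796]
tool_rot: [-0.082, 0.687, 0.082, 0.717]
ft_force: [0.1, 0.9, -0.3]
grip_width: 0.0079
```

```bash
python3 st.py
```

```text
t 32.9 q [ 0.402  0.287  0.013  1.256 -0.011  0.169] p [0.4952 0.2066 0.1796] psi 103.33 tx [ 0.042  0.006 -0.999] F [ 0.1  0.9 -0.3] T [-0.2   0.35  0.06] w 0.0079
```

Emit:
arm_command([
  {"x": 0,"y": 0,"z": 0,"roll": 0.04,"fingers": 0},
])

```text
clock: 32.98
eef_pos: [0.4952, 0.2065, 0.1796]
tool_rot: [-0.068, 0.689, 0.069, 0.719]
ft_force: [-0.1, -0.2, 1.5]
grip_width: 0.0077
```

```bash
python3 st.py
```

```text
t 32.98 q [ 0.402  0.287  0.013  1.256 -0.011  0.208] p [0.4952 0.2065 0.1796] psi 101.11 tx [ 0.042  0.006 -0.999] F [-0.1 -0.2  1.5] T [-0.18  0.41  0.04] w 0.0077
```

Emit:
arm_command([
  {"x": 0,"y": 0,"z": 0,"roll": 0.04,"fingers": 0},
])

```text
clock: 33.07
eef_pos: [0.4952, 0.2065, 0.1796]
tool_rot: [-0.054, 0.69, 0.056, 0.72]
ft_force: [1.1, -0.1, 1.0]
grip_width: 0.0077
```

```bash
python3 st.py
```

```text
t 33.07 q [ 0.402  0.287  0.013  1.256 -0.012  0.247] p [0.4952 0.2065 0.1796] psi 98.91 tx [ 0.042  0.005 -0.999] F [ 1.1 -0.1  1. ] T [-0.19  0.39  0.07] w 0.0077
```

Emit:
arm_command([
  {"x": 0,"y": 0,"z": 0,"roll": 0.04,"fingers": 0},
])

```text
clock: 33.15
eef_pos: [0.4951, 0.2064, 0.1795]
tool_rot: [-0.041, 0.691, 0.042, 0.721]
ft_force: [0.1, 0.3, 0.9]
grip_width: 0.0074
```

```bash
python3 st.py
```

```text
t 33.15 q [ 0.402  0.287  0.013  1.256 -0.012  0.285] p [0.4951 0.2064 0.1795] psi 96.71 tx [ 0.042  0.005 -0.999] F [0.1 0.3 0.9] T [-0.22  0.43  0.12] w 0.0074
```

Emit:
arm_command([
  {"x": 0,"y": 0,"z": 0,"roll": 0.03,"fingers": 0},
])

```text
clock: 33.23
eef_pos: [0.4952, 0.2063, 0.1796]
tool_rot: [-0.03, 0.691, 0.032, 0.721]
ft_force: [-0.2, 0.3, 0.2]
grip_width: 0.0076
```

```bash
python3 st.py
```

```text
t 33.23 q [ 0.402  0.287  0.013  1.257 -0.012  0.313] p [0.4952 0.2063 0.1796] psi 95.1 tx [ 0.042  0.005 -0.999] F [-0.2  0.3  0.2] T [-0.15  0.37  0.09] w 0.0076
```

Emit:
arm_command([
  {"x": 0,"y": 0,"z": 0,"roll": 0.03,"fingers": 0},
])

```text
clock: 33.32
eef_pos: [0.4951, 0.2063, 0.1795]
tool_rot: [-0.021, 0.692, 0.023, 0.722]
ft_force: [0.1, 1.0, 1.1]
grip_width: 0.0078
```

```bash
python3 st.py
```

```text
t 33.32 q [ 0.403  0.287  0.014  1.257 -0.013  0.341] p [0.4951 0.2063 0.1795] psi 93.54 tx [ 0.042  0.004 -0.999] F [0.1 1.  1.1] T [-0.17  0.37  0.58] w 0.0078
```

Emit:
arm_command([
  {"x": 0,"y": 0,"z": 0,"roll": 0.03,"fingers": 0},
])

```text
clock: 33.4
eef_pos: [0.4951, 0.2063, 0.1796]
tool_rot: [-0.012, 0.692, 0.014, 0.722]
ft_force: [0.8, 1.1, 0.3]
grip_width: 0.0075
```

```bash
python3 st.py
```

```text
t 33.4 q [ 0.403  0.287  0.014  1.257 -0.013  0.366] p [0.4951 0.2063 0.1796] psi 92.07 tx [ 0.042  0.004 -0.999] F [0.8 1.1 0.3] T [-0.25  0.34  1.01] w 0.0075
```

Hard stop: torque rose from 0.09 to 0.58 to 1.01 N·m, with contact at psi ≈ 95.2°, matching the mill heading of 95°. Now I'm backing off while watching the unloading.

Emit:
arm_command([
  {"x": 0,"y": 0,"z": 0,"roll": -0.03,"fingers": 0},
])

```text
clock: 33.48
eef_pos: [0.4951, 0.2063, 0.1795]
tool_rot: [-0.024, 0.692, 0.026, 0.721]
ft_force: [0.9, 0.5, 0.4]
grip_width: 0.0076
```

```bash
python3 st.py
```

```text
t 33.48 q [ 0.403  0.287  0.014  1.257 -0.013  0.332] p [0.4951 0.2063 0.1795] psi 94.08 tx [ 0.042  0.003 -0.999] F [0.9 0.5 0.4] T [-0.22  0.33  0.37] w 0.0076
```

Emit:
arm_command([
  {"x": 0,"y": 0,"z": 0,"roll": -0.025,"fingers": 0},
])

```text
clock: 33.57
eef_pos: [0.4952, 0.2065, 0.1795]
tool_rot: [-0.035, 0.691, 0.036, 0.721]
ft_force: [-0.5, 0.3, 1.6]
grip_width: 0.0079
```

```bash
python3 st.py
```

```text
t 33.57 q [ 0.403  0.287  0.014  1.257 -0.013  0.302] p [0.4952 0.2065 0.1795] psi 95.8 tx [ 0.042  0.004 -0.999] F [-0.5  0.3  1.6] T [0.02 0.36 0.01] w 0.0079
```

Emit:
arm_command([
  {"x": 0,"y": 0,"z": 0,"roll": -0.02,"fingers": 0},
])

```text
clock: 33.65
eef_pos: [0.4953, 0.2065, 0.1794]
tool_rot: [-0.044, 0.69, 0.045, 0.721]
ft_force: [0.1, 0.8, 1.1]
grip_width: 0.0074
```

```bash
python3 st.py
```

```text
t 33.65 q [ 0.404  0.288  0.014  1.257 -0.013  0.278] p [0.4953 0.2065 0.1794] psi 97.19 tx [ 0.042  0.003 -0.999] F [0.1 0.8 1.1] T [-0.02  0.47 -0.03] w 0.0074
```

The unloading curve passes through zero at psi ≈ 95.35°, so there was no slip. Target psi is ≈ 185.5°, allowing for the friction lead.

Emit:
arm_command([
  {"x": 0,"y": 0,"z": 0,"roll": -0.08,"fingers": 0},
  {"x": 0,"y": 0,"z": 0,"roll": -0.08,"fingers": 0},
  {"x": 0,"y": 0,"z": 0,"roll": -0.08,"fingers": 0},
  {"x": 0,"y": 0,"z": 0,"roll": -0.08,"fingers": 0},
  {"x": 0,"y": 0,"z": 0,"roll": -0.08,"fingers": 0},
  {"x": 0,"y": 0,"z": 0,"roll": -0.08,"fingers": 0},
  {"x": 0,"y": 0,"z": 0,"roll": -0.08,"fingers": 0},
  {"x": 0,"y": 0,"z": 0,"roll": -0.08,"fingers": 0},
])

```text
clock: 34.32
eef_pos: [0.4948, 0.2078, 0.1798]
tool_rot: [-0.284, 0.635, 0.277, 0.663]
ft_force: [0.4, 1.1, 0.4]
grip_width: 0.008
```

```bash
python3 st.py
```

```text
t 34.32 q [ 0.404  0.287  0.015  1.257 -0.01  -0.413] p [0.4948 0.2078 0.1798] psi 136.74 tx [ 0.041  0.007 -0.999] F [0.4 1.1 0.4] T [ 0.12  0.44 -0.05] w 0.008
```

Emit:
arm_command([
  {"x": 0,"y": 0,"z": 0,"roll": -0.08,"fingers": 0},
  {"x": 0,"y": 0,"z": 0,"roll": -0.08,"fingers": 0},
  {"x": 0,"y": 0,"z": 0,"roll": -0.08,"fingers": 0},
  {"x": 0,"y": 0,"z": 0,"roll": -0.08,"fingers": 0},
  {"x": 0,"y": 0,"z": 0,"roll": -0.08,"fingers": 0},
  {"x": 0,"y": 0,"z": 0,"roll": -0.08,"fingers": 0},
  {"x": 0,"y": 0,"z": 0,"roll": -0.08,"fingers": 0},
  {"x": 0,"y": 0,"z": 0,"roll": -0.08,"fingers": 0},
])

```text
clock: 34.98
eef_pos: [0.4937, 0.2085, 0.1801]
tool_rot: [-0.49, 0.503, 0.478, 0.528]
ft_force: [-0.5, -0.5, -0.4]
grip_width: 0.0075
```

```bash
python3 st.py
```

```text
t 34.98 q [ 0.403  0.287  0.015  1.259 -0.005 -1.105] p [0.4937 0.2085 0.1801] psi 176.37 tx [ 0.038  0.011 -0.999] F [-0.5 -0.5 -0.4] T [ 0.2   0.55 -0.04] w 0.0075
```

Emit:
arm_command([
  {"x": 0,"y": 0,"z": 0,"roll": -0.06,"fingers": 0},
  {"x": 0,"y": 0,"z": 0,"roll": -0.05,"fingers": 0},
  {"x": 0,"y": 0,"z": 0,"roll": -0.02,"fingers": 0},
])

```text
clock: 35.23
eef_pos: [0.4933, 0.2085, 0.1802]
tool_rot: [0.527, -0.467, -0.513, -0.491]
ft_force: [0.4, -0.5, -0.5]
grip_width: 0.0077
```

```bash
python3 st.py; python3 -c "
from h import *
cam('wrist');cam('wrist')"; python3 st.py
```

```text
t 35.23 q [ 0.402  0.287  0.015  1.26  -0.003 -1.252] p [0.4933 0.2085 0.1802] psi -175.29 tx [ 0.037  0.013 -0.999] F [ 0.4 -0.5 -0.5] T [ 0.24  0.37 -0.08] w 0.0077
t 35.33 q [ 0.402  0.287  0.015  1.26  -0.003 -1.249] p [0.4934 0.2085 0.1802] psi -175.44 tx [ 0.037  0.012 -0.999] F [ 0.1 -0.4  0.9] T [0.18 0.53 0.06] w 0.0075
```

Emit:
arm_command([
  {"x": 0,"y": 0,"z": 0,"roll": -0.016,"fingers": 0},
])

```text
clock: 35.42
eef_pos: [0.4933, 0.2085, 0.1802]
tool_rot: [0.53, -0.463, -0.517, -0.487]
ft_force: [0.8, -1.7, 0.5]
grip_width: 0.0079
```

```bash
python3 st.py; python3 - <<'E'
from h import *
for i in range(3): W=cam("wrist")
S=cam("scene");D=cam("side"); save("w20.png",W["img"]); save("s20.png",S["img"]); save("d20.png",D["img"])
E
python3 st.py
```

```text
t 35.42 q [ 0.402  0.287  0.015  1.26  -0.003 -1.266] p [0.4933 0.2085 0.1802] psi -174.47 tx [ 0.037  0.013 -0.999] F [ 0.8 -1.7  0.5] T [ 0.22  0.52 -0.1 ] w 0.0079
t 35.67 q [ 0.402  0.287  0.015  1.26  -0.003 -1.265] p [0.4933 0.2085 0.1802] psi -174.51 tx [ 0.037  0.012 -0.999] F [ 0.1 -0.5 -0.4] T [0.2  0.51 0.04] w 0.0072
```

View pics/w20.png

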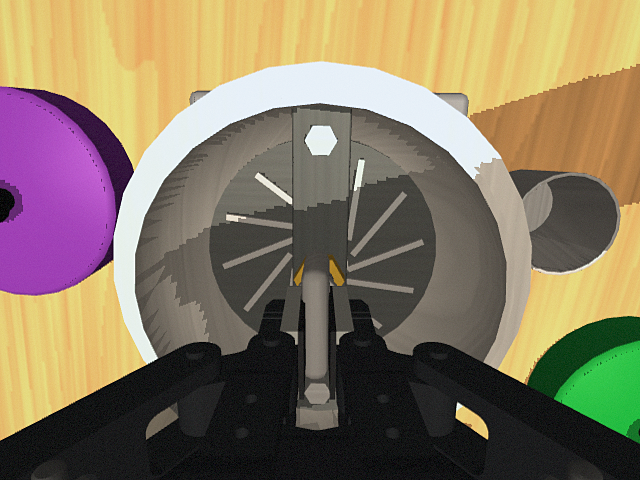

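View pics/s20.png

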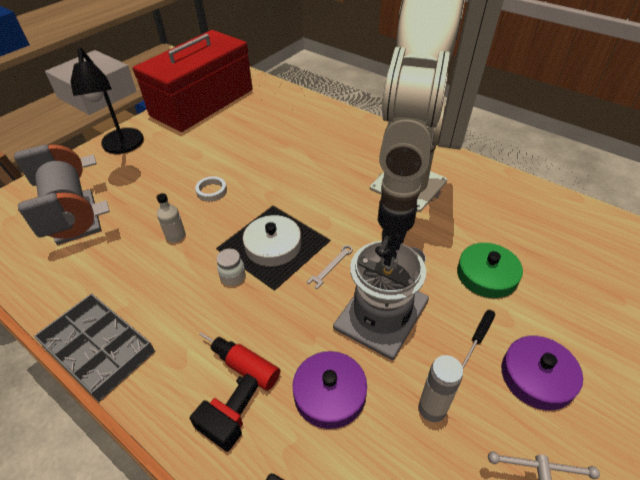

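View pics/d20.png

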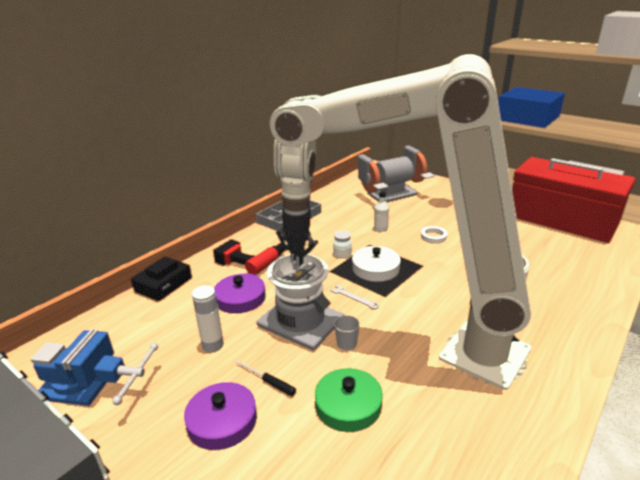

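The wrist view shows the spade head lying along the bridge: bolts at (320,140) and (316,393), head at x≈317. That is a quarter turn from the seat, still gripped. The lid rests on the mat at scene (271,240), and everything else is where it was. Handing in.

```bash
python3 -c "
from workcell import job_done
print(job_done())"; python3 st.py
```

```text
the job is handed in; nothing more can be done
None
the job is handed in; nothing more can be done
```

The job is handed in at about 35.7 s of the 67 s allowed. The lid is off and on the mat, and the thumbscrew was seated and backed off a quarter turn, with the gripper still holding it.

- **Lid:** I lifted it by its knob and set it rim-down in the middle of the rubber mat. I released it only after feeling mat contact of about 5 N at the expected height.
- **Thumbscrew:** I turned it clockwise to the hard stop. Torque rose from 0.09 to 1.0 N·m, with the seat at a tool heading of 95.35°, which agrees with the mill heading of about 95°. Unloading retraced the same line, so the grip had not slipped.
- **Final position:** The tool reads 185.5°, which is about 90° back from the seat. The wrist picture shows the screw head lying along the bridge, gripped at about 7.5 mm.
- **Rest of the bench:** The last scene and side pictures show the other items where they were.

Three things disagreed or went wrong along the way:

- **Fingertip position:** The cameras showed the shut fingertips about 29 mm short of the reported TCP, so my first close missed above the knob. I corrected for the offset and the second grasp held.
- **Tool tilt:** The tool drifted to as much as 11° of tilt during fast moves. I worked it back to about 2° before gripping the screw.
- **Finger width:** The reading ran 1 to 2 mm below the stated size on both the knob and the screw head.

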